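# Fit the U-bolt that clamps the air dryer's pipe

## Task

Take the U-bolt standing in the slot of the screwdriver rack and clamp the dryer's pipe with it: both legs down astride the pipe and through the two holes of the bracket underneath, pressed fully home so that the bow beds on the pipe, square across it, ready for its nuts. The bracket is adjustable, so you may have to feel for its holes; press gently (about 15 N is plenty, 40 N on the dryer is too much), then let go and leave the other things on the tray where they are.

Things in the scene. Friction and masses are not known exactly. Their poses are not given: they have to be found in the camera images.
- ubolt: Loose plain steel U-bolt: round bar 8 mm thick, bow up, two straight legs down; 52 mm wide over the legs, 36 mm between them, 80 mm high, 50 to 100 g. Origin: centre of the bow's curve, where the legs become straight. x from leg to leg, y square to the U, z up through the bow (its top 26 mm over the origin, its inside 18 mm). Stands in the rack's slot; fingers fit on the outsides of the legs here.
- leg_ends (a point): Point midway between the U-bolt's two leg ends, 54 mm below its origin. The ends are rounded, their centres 44 mm apart.
- slot (a point): Middle of the U-bolt's slot at the top of its rails, 32 mm above the tray. The slot is 10 mm wide, 84 mm long along the rack's y and 26 mm deep; the leg ends stand on its floor 6 mm above the tray, so the U-bolt's origin starts 60 mm up. In it the U-bolt stands within 10 mm of the middle and may lean 3 degrees.
- rack: Fixed slotted steel rack. Origin: on the tray under the middle of the U-bolt's slot, y along the slot, z up. Six upright screwdrivers stand in it at y = -120 to -250 mm, their handles up to 160 mm above the tray, with a back plate 110 mm high behind them (+x).
- dryer: Air dryer screwed to the cart's tray: a level metal pipe 33.7 mm thick, a ribbed grey canister (75 mm thick) on its +y end from y = 84 mm, a brass union on its -y end from y = -85 mm. Origin: on the tray straight under the pipe's axis, at the middle of the bracket's adjusting range. y along the pipe to the canister, x level across it, z up. A hat-shaped steel bracket stands under the pipe.
- plate_mid (a point): Under the pipe's axis at the top of the bracket's flat plate, 45 mm above the tray, at mid-range of the bracket. Plate 84 mm wide (x), 100 mm long (y), 5 mm thick, with two round 10 mm holes 22 mm either side of the axis. The bracket is bolted tight through long slots: its holes lie anywhere up to 20 mm either way along y from here. No reading tells where: feel with the leg ends, or see it.
- clips (a point): Point 14 mm below the plate's top at mid-range, under the pipe's axis. From here down to 23 mm below the plate's top a flat spring tongue under each hole presses on the leg from its outer side: driving the U-bolt down between both takes about 5 to 12 N, growing with depth, and they hold it where it is left; its weight alone does not drive it home.
- pipe_top (a point): Top of the pipe above the dryer's origin, 90.7 mm above the tray. Pipe axis at 73.9 mm; the pipe lies on a cradle 26 mm wide and 12 mm high on the plate. Fully home, the inside of the U-bolt's bow touches the pipe's top: its origin is then 72.7 mm and its leg ends 18.7 mm above the tray (21 mm under the plate).
- gear_model: Bystander: white plastic gear model with a turning handle, 60 x 130 mm, 85 mm high, origin in the middle of its underside.
- nozzle_wrench: Bystander: small blue nozzle wrench lying flat, 97 mm long, 22 mm high, origin under its middle.
- small_ubolt: Bystander: a smaller U-bolt (6 mm bar, 34 mm wide, 57 mm long) lying flat on the tray; origin at the centre of its bow.
There are look-alikes about, which are no part of the job. What is shaped like the ubolt but green or red is not meant.

How it is judged:
On the way, in this order (a step that is already met when the one before it is completed fails the run):
1. the U-bolt is drawn up out of its slot in the rack (z of leg_ends in the frame of rack above 0.045 m), for 0.1 s.
2. both legs are astride the pipe and through the bracket's holes (z of leg_ends in the frame of dryer below 0.038 m and x of ubolt in the frame of dryer between -0.005 and 0.005 m and y of ubolt in the frame of dryer between -0.025 and 0.025 m), for 0.1 s.
At the end, for the whole second after the job is handed in: The U-bolt stands at rest astride the pipe, both legs through the bracket's holes (within 25 mm of the bracket's mid-range along the pipe and 4 mm of the pipe's axis across it), its bow within 2 mm of bedding on the pipe, upright and square across the pipe within 0.1 rad (6 degrees), let go (z of ubolt in the frame of dryer between 0.0695 and 0.0747 m and x of ubolt in the frame of dryer between -0.004 and 0.004 m and y of ubolt in the frame of dryer between -0.025 and 0.025 m and y of leg_ends in the frame of dryer between -0.025 and 0.025 m and angle between the x axis of ubolt and the x axis of dryer, either way round below 0.1 rad and angle between the z axis of ubolt and the z axis of dryer, either way round below 0.1 rad and linear speed of ubolt below 0.02 m/s); the robot touches nothing.
It fails at once if the U-bolt is pressed against the dryer (pipe, bracket and spring tongues together) with more than 40 N (contact force between ubolt and dryer above 40 N).
It fails at once if the robot itself leans on the dryer with more than 40 N (contact force between any of the fingers, the arm and dryer above 40 N).
It fails at once if a bystander is moved by more than 30 mm (distance of any of gear_model, nozzle_wrench, small_ubolt from where it was at the start of the episode above 0.03 m).
It also fails if it takes over 64 s, if anything falls off the work surface, if the arm or the gripper's body presses on something with over 40 N, if the wrist force passes 120 N, or if a joint passes its speed limit or range.

## Robot

A 7-joint arm with a two-finger parallel gripper is mounted at the origin on the work surface. World frame = base frame: x ahead of the robot, y to its left, z up, the work surface at z = 0. Lengths are in m, angles in rad, forces in N, time in s.
With the tool pointing down it reaches from about 0.4 to 0.9 m from the base axis. Payload 5.5 kg.
Tool frame: the origin (TCP) lies on the centre line of the jaws, within the pads' length; the fingertips stand 19 mm ahead of it and the grasp point (between the pads) is the TCP (tcp_to_tips is the z of the fingertips in the tool frame, in m); z points along the fingers, y is the direction in which the jaws open and shut (so a half turn about z gives the same grasp; the last joint's range is limited). The gripper opens to 92 mm and grips with 3 to 60 N. Pads are 19 mm wide; open, the fingers measure 130 mm over their backs; the gripper's body (75 mm by 190 mm) begins 47 mm behind the grasp point.
Start: joints at [1.567, 0.501, -0.427, 1.55, 0.221, 1.138, -0.21], TCP at [0.171, -0.627, 0.246] pointing down, gripper open.
Joint ranges: [-2.88, 2.88], [-0.31, 2.03], [-1.54, 1.56], [0.2, 2.42], [-1.41, 4.55], [0.19, 2.02], [-2.57, 2.57]. Speed limits (rad/s): [2.57, 2.57, 3.14, 3.14, 3.14, 3.14, 3.14].

## Interface

Orientations are given as a unit quaternion [x, y, z, w].
In Python, from rig import * gives the robot as it stands. The module is installed in compiled form; this text tells all that it offers.
- The arm moves only by the shell command python3 -m handwheel 'ROWS'. ROWS is JSON, a list of rows, each an object with "delta_pos": the shift along the tool's x, y, z in cm, a list of three; "turn": the turn, a rotation vector about the tool's x, y, z in degrees, a list of three; "claw": the opening in per cent of the stroke, from 0 (shut) to 100 (fully open). A call has 1 to 10 rows; each row shifts and turns the pose as measured when the row begins, along the tool's axes as they then stand; what a row does not reach is not made up. A row lasts 1/10 s, in which the tool goes at most 50 mm and 8.59 degrees, less where a joint would pass 70% of its speed; a pose out of reach is approached as far as the arm can. A call with a gripper value outside its range is refused whole. The fingers move at their own pace and stop on an object; the grip force is fixed at half the most. Time passes only in rows, so rows that do not move let the fingers close. It gives the time, the measured TCP pose, the force and the opening at its end, in the units of the state.
- read_state(): the state, without advancing time (a new reading comes with each control period).
- get_image(name): name is "side" or "top"; returns a dict with "pixels" (384x512x3 uint8, red, green, blue), "K" (3x3 intrinsics, pixels), "rvec" (rotation vector, rad) and "tvec" (3), from world to camera coordinates, as OpenCV has them. Camera axes: x right, y down, z forward; pixel columns grow to the right and rows downward; lengths in m; the calibration is good to about 2 mm. A picture is of the moment at which its call begins. There is no depth.
- job_done(): hands the job in, once; it reports no verdict.
The state is a dict: "clock": time; "joint_positions": joint angles; "qd": joint speeds; "joint_torque": joint torques, N m; "eef_pos": TCP position; "tcp_rot": TCP orientation; "wrist_force": force on the tool from outside, world axes, zero at the start; "wrist_torque": the same for the moment, N m; "grip_width": opening from 0.0 (shut) to 1.0 (fully open).
Only numpy, scipy, OpenCV 4.12 (cv2) and the standard library are available. Lean on these libraries where they do the work, as an engineer would, in place of code of your own. Each camera call takes 0.05 s, during which the arm holds its last target.

## Working session

There is one attempt and no reset: what is moved stays moved. The work goes in short steps, Python scripts to look and compute and a shell command to move; the robot and the scene stay as the last step left them, time stands still between calls to the robot, and variables do not carry over. Pictures are saved under pics/ and viewed, and the job is handed in when it is done.

```bash
mkdir -p pics; cat > h.py <<'E'
from rig import *
import numpy as np, cv2
def cam(n):
    d=get_image(n); d={k:np.array(v) for k,v in d.items()}; return d
def save(n,f):
    d=cam(n); cv2.imwrite(f,d['pixels'][:,:,::-1]); np.savez(f[:-4]+'.npz',**d); return d
def crop(f,out,x0,y0,x1,y1,s):
    im=cv2.imread(f)[y0:y1,x0:x1]; cv2.imwrite(out,cv2.resize(im,None,fx=s,fy=s,interpolation=cv2.INTER_CUBIC))
def P(d):
    R=cv2.Rodrigues(d['rvec'].astype(float))[0]; return d['K']@np.c_[R,d['tvec'].reshape(3)]
def tri(d1,p1,d2,p2):
    X=cv2.triangulatePoints(P(d1),P(d2),np.array(p1,float).reshape(2,1),np.array(p2,float).reshape(2,1))[:,0]; X=X[:3]/X[3]
    return X, proj(d1,X)-p1, proj(d2,X)-p2
def proj(d,X):
    p=P(d)@np.r_[X,1]; return p[:2]/p[2]
def atz(d,p,z):
    R=cv2.Rodrigues(d['rvec'].astype(float))[0]; C=-R.T@d['tvec'].reshape(3); r=R.T@np.linalg.inv(d['K'])@np.r_[p,1]; return C+r*(z-C[2])/r[2]
def L(f): return dict(np.load(f))
E
python3 - <<'E'
from h import *
for n in('side','top'):
    d=save(n,f'pics/{n}0.png'); R=cv2.Rodrigues(d['rvec'])[0]; print(n,-R.T@d['tvec'].reshape(3),R[2],d['K'][0,0])
print(read_state())
E
```

```text
side [ 0.36707097 -0.57593361  0.40872585] [ 0.29245283  0.82176536 -0.48905321] 356.8459694675348
top [ 0.53976379 -0.03227534  0.82786152] [ 0.07140346  0.04197617 -0.99656387] 382.6875404962143
{'clock': 0.1, 'joint_positions': array([ 1.56721023,  0.50173715, -0.42677744,  1.55135356,  0.22084588,
        1.13832069, -0.21028993]), 'qd': array([-1.46185461e-04, -1.64551014e-03, -4.44327764e-04, -1.22268104e-03,
       -1.05499862e-04, -5.50724751e-05, -5.19176452e-04]), 'joint_torque': array([-1.18791711e-02, -5.67866743e+01, -5.83805859e+00, -2.79913652e+01,
       -6.88019581e-02,  2.40574067e-02,  7.44629233e-05]), 'eef_pos': array([ 0.17112963, -0.62643967,  0.24478666]), 'tcp_rot': array([ 9.91112429e-01,  1.33023975e-01, -1.18588172e-04, -8.71800814e-04]), 'wrist_force': array([ 0.86571875, -0.21264905, -0.00843747]), 'wrist_torque': array([0.00033275, 0.00550748, 0.036346  ]), 'grip_width': 1.0041515302814414}
```

View pics/side0.png

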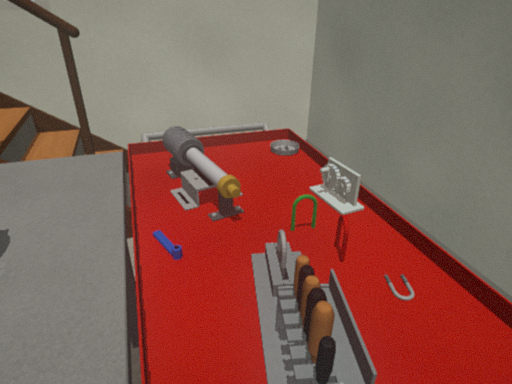

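View pics/top0.png

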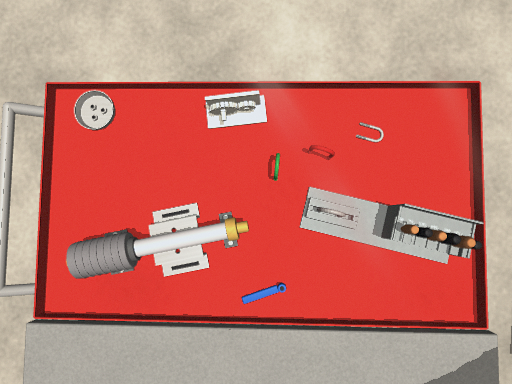

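```bash
python3 - <<'E'
from h import *
crop('pics/side0.png','pics/c1.png',235,180,365,280,6)
crop('pics/top0.png','pics/c2.png',295,180,395,255,8)
crop('pics/top0.png','pics/c3.png',130,190,260,285,6)
crop('pics/side0.png','pics/c4.png',150,120,260,220,6)
E
```

```text
(no output)
```

View pics/c1.png

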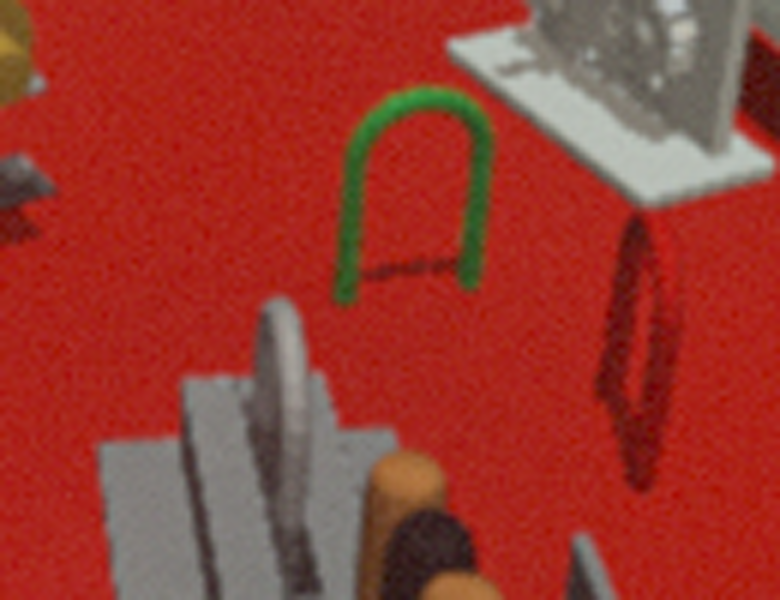

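View pics/c2.png

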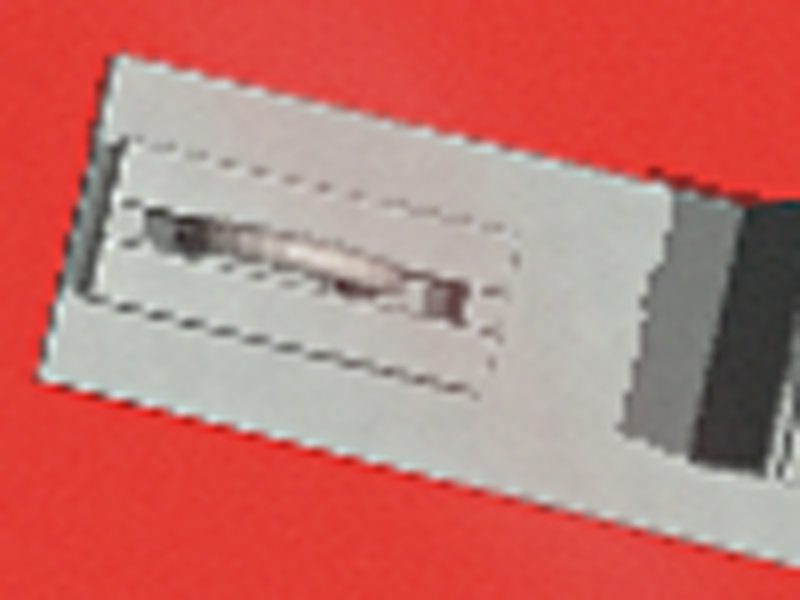

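View pics/c3.png

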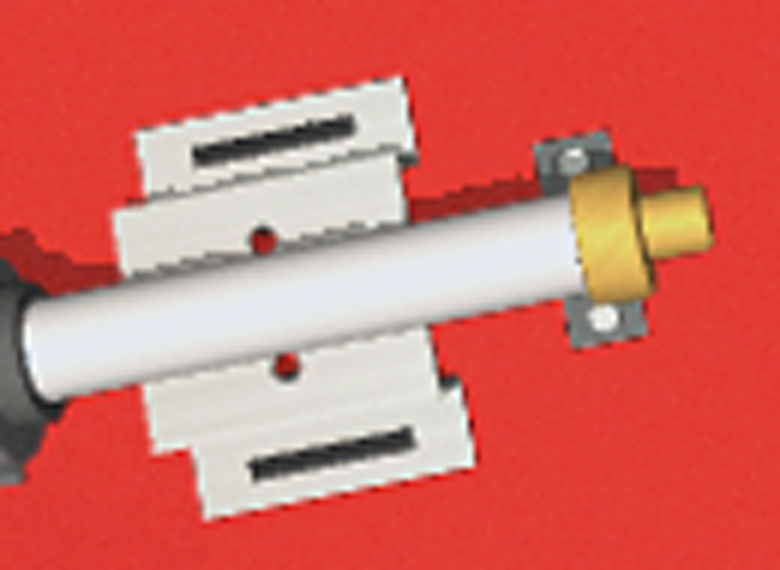

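View pics/c4.png

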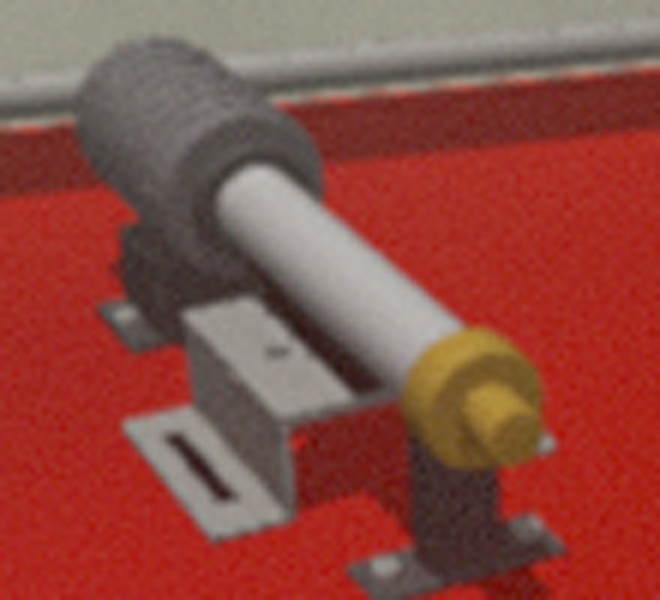

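```bash
python3 - <<'E'
from h import *
crop('pics/top0.png','pics/c5.png',303,195,363,230,13)
crop('pics/side0.png','pics/c6.png',260,220,310,275,10)
t=L('pics/top0.npz'); s=L('pics/side0.npz')
# tray points: small ubolt etc, wrench tip, rack corner etc
tests={'wrench ring':((283,287),(177,252)),'plate hole':((177.7,251),(196.3,178.7)),'plate hole2':((173.8,230.2),(196.3,178.7))}
for k,(a,b) in tests.items(): print(k,*[x.round(4) for x in tri(t,a,s,b)])
for a in ((45,82),(480,80),(310,187),(485,325)): print(a,atz(t,a,0).round(3))
E
```

```text
wrench ring [ 0.3988 -0.0585  0.0141] [ 0.0562 -0.2632] [-0.3673 -0.0331]
plate hole [0.4731 0.1582 0.044 ] [ 0.1567 -0.661 ] [-0.7027 -0.0538]
plate hole2 [0.4969 0.1738 0.0328] [-1.7225  8.1028] [8.5251 0.1031]
(45, 82) [0.843 0.483 0.   ]
(480, 80) [ 0.845 -0.481  0.   ]
(310, 187) [ 0.61  -0.115  0.   ]
(485, 325) [ 0.327 -0.476  0.   ]
```

View pics/c5.png

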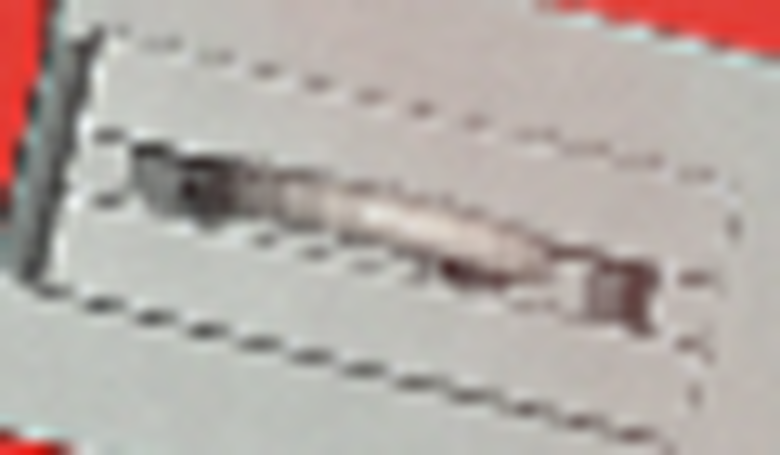

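View pics/c6.png

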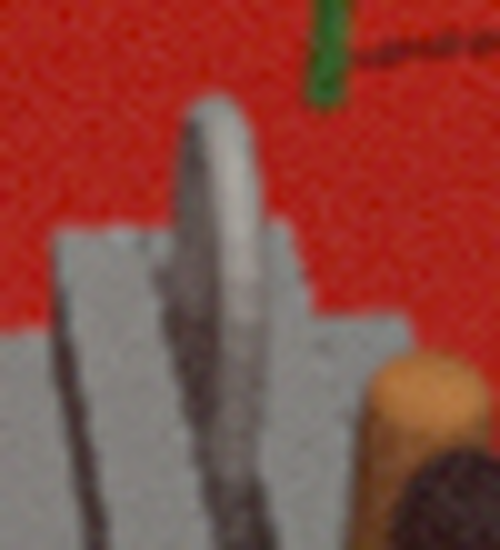

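```bash
python3 - <<'E'
from h import *
t=L('pics/top0.npz'); s=L('pics/side0.npz')
a=atz(t,(313.4,208.8),.032);b=atz(t,(353.4,217.7),.032);print('slot',a,b,(a+b)/2,np.linalg.norm(a-b),np.degrees(np.arctan2(*(a-b)[1::-1])))
# outer rail edges dashed (crop c5)
f=lambda x,y:(x/13+303-.46,y/13+195-.46)
for p,q in(((115,32),(710,175)),((50,290),(660,437)),((135,150),(655,265))):
    a=atz(t,f(*p),.032);b=atz(t,f(*q),.032);print('rail',a,b,np.degrees(np.arctan2(*(a-b)[1::-1])))
im=t['pixels'].astype(int)
# subpixel hole centroids by redness on plate
for c in((177,251),(173,230)):
    x0,y0=c; w=im[y0-4:y0+6,x0-4:x0+6]; print(w[:,:,1])
    g=np.clip(170-w[:,:,1],0,None).astype(float)
    yy,xx=np.mgrid[y0-4:y0+6,x0-4:x0+6]
    m=(np.hypot(xx-c[0]-.5,yy-c[1]-.3)<3.2); g=g*m
    print((g*xx).sum()/g.sum(),(g*yy).sum()/g.sum(), atz(t,((g*xx).sum()/g.sum(),(g*yy).sum()/g.sum()),.045))
E
```

```text
slot [ 0.56177693 -0.11929101  0.032     ] [ 0.54445283 -0.20107427  0.032     ] [ 0.55311488 -0.16018264  0.032     ] 0.08359800046731738 78.03987148763814
rail [ 0.58616027 -0.1150947   0.032     ] [ 0.56446231 -0.20883705  0.032     ] 76.96760578951687
rail [ 0.54499705 -0.10491373  0.032     ] [ 0.52305476 -0.20077197  0.032     ] 77.10691650993756
rail [ 0.56739069 -0.11830252  0.032     ] [ 0.55013432 -0.20013768  0.032     ] 78.09263324414484
[[213 212 205 201 196 190 186 177 166 163]
 [188 181 180 165 159 150 161 186 178 198]
 [167 165 160  65  34  56 132 230 226 224]
 [227 227 160  35  30  36  79 196 223 219]
 [222 218 120  32  36  35  70 178 221 219]
 [218 215 149  71  36  52 106 217 222 221]
 [215 219 220 166 119 136 184 224 220 223]
 [216 218 220 224 228 228 225 222 223 222]
 [220 219 220 222 222 222 224 223 222 223]
 [219 220 222 221 222 222 220 220 220 220]]
177.24080604534004 250.65642317380352 [0.47255721 0.15919025 0.045     ]
[[220 220 220 222 219 222 224 223 223 224]
 [218 222 223 218 165 180 223 224 221 221]
 [222 223 206  95  37  54 135 222 222 220]
 [219 216 151  34  33  33  66 165 221 217]
 [220 218 136  33  33  36  53 121 140 137]
 [214 218 190  48  42  45  78 140 121 116]
 [136 141 137  94  81  92 123 133 145 151]
 [119 125 132 146 152 165 170 173 179 182]
 [159 167 173 181 184 190 194 199 203 205]
 [185 196 201 202 202 208 212 213 216 219]]
173.417600664176 230.04234122042342 [0.51443755 0.16828028 0.045     ]
```

```bash
python3 - <<'E'
from h import *
from scipy.optimize import least_squares
t=L('pics/top0.npz'); im=t['pixels'].astype(int); g=im[:,:,1]
R=cv2.Rodrigues(t['rvec'])[0]; C=-R.T@t['tvec'].reshape(3)
pts=[]
for x in list(range(140,147))+list(range(210,222)):
    yc=int(round(246-(x-137)*(246-230)/(225-137)))
    c=g[:,x]
    r=[]
    for d in(-1,1):
        y=yc
        while c[y]>90 and abs(y-yc)<20: y+=d
        a,b=c[y],c[y-d]; r.append(y-d*(90-a)/(b-a))
    pts.append((x,*r)); print(x,[round(v,1) for v in r],end=' ')
pts=np.array(pts)
def dist(ray,c,u):
    n=np.cross(ray,u); return (c-C)@n/np.linalg.norm(n)
def ray(p):
    r=R.T@np.linalg.inv(t['K'])@np.r_[p,1]; return r
def res(q,zz=.0739):
    c=np.array([q[0],q[1],zz]);u=np.array([np.cos(q[2]),np.sin(q[2]),0])
    o=[]
    for x,y1,y2 in pts:
        d1=dist(ray((x,y1)),c,u);d2=dist(ray((x,y2)),c,u); o+=[abs(d1)-.01685,abs(d2)-.01685]
    return np.array(o+[(q[1]-.1639)*1])
s=least_squares(res,[.4937,.1639,np.radians(102)],loss='soft_l1',f_scale=.0005);print()
print(s.x[:2],np.degrees(s.x[2]),abs(s.fun).max())
E
```

```text
140 [np.float64(238.7), np.float64(256.1)] 141 [np.float64(238.4), np.float64(255.8)] 142 [np.float64(238.3), np.float64(255.7)] 143 [np.float64(238.2), np.float64(255.6)] 144 [np.float64(238.1), np.float64(255.6)] 145 [np.float64(237.7), np.float64(255.3)] 146 [np.float64(237.4), np.float64(254.9)] 210 [np.float64(224.4), np.float64(241.9)] 211 [np.float64(224.3), np.float64(241.7)] 212 [np.float64(224.2), np.float64(241.6)] 213 [np.float64(224.0), np.float64(241.7)] 214 [np.float64(223.6), np.float64(241.4)] 215 [np.float64(223.3), np.float64(240.9)] 216 [np.float64(223.3), np.float64(240.7)] 217 [np.float64(223.1), np.float64(240.6)] 218 [np.float64(223.0), np.float64(240.7)] 219 [np.float64(222.6), np.float64(240.4)] 220 [np.float64(222.3), np.float64(239.9)] 221 [np.float64(222.1), np.float64(239.7)] 
[0.49373045 0.1639    ] 102.17336908638723 0.000519232367894952
```

```bash
cat >> h.py <<'E'
def ucurve(c,th,leanx=0,leany=0):
    # centre-line points of the U; c origin, th dir of x; leanx rot about ubolt x
    from scipy.spatial.transform import Rotation as Ro
    a=np.linspace(0,np.pi,15); arc=np.c_[.022*np.cos(a),0*a,.022*np.sin(a)]
    z=np.linspace(-.054,0,10)
    pts=np.r_[np.c_[.022+0*z,0*z,z],arc,np.c_[-.022+0*z,0*z,z[::-1]]]
    return (Ro.from_euler('z',th,degrees=True)*Ro.from_euler('xy',[leanx,leany],degrees=True)).apply(pts)+c
def overlay(f,out,pl,box,s):
    d=L(f[:-4]+'.npz'); x0,y0,x1,y1=box; im=cv2.resize(cv2.imread(f)[y0:y1,x0:x1],None,fx=s,fy=s,interpolation=cv2.INTER_CUBIC)
    for pts,col in pl:
        q=np.array([(proj(d,p)-[x0,y0]+.5)*s for p in pts]); cv2.polylines(im,[q.round().astype(int)],False,col,1)
    cv2.imwrite(out,im)
E
python3 - <<'E'
from h import *
t=L('pics/top0.npz'); s=L('pics/side0.npz')
print(tri(t,(331.8,211.2),s,(281.5,231)))
u=ucurve(np.array([.5540,-.1590,.060]),77.2)
overlay('pics/top0.png','pics/o1.png',[(u,(255,0,0))],(303,195,363,230),13)
overlay('pics/side0.png','pics/o2.png',[(u,(255,0,0))],(260,220,310,275),10)
# first handle
print(atz(t,(411,229),.15))
a=np.linspace(0,6.3,30); h=np.array([.5540,-.1590,.0])-.12*np.array([np.cos(np.radians(77.2)),np.sin(np.radians(77.2)),0])
for r in (.012,.015): print(np.array([proj(t,h+[r*np.cos(x),r*np.sin(x),.155]) for x in (0,1.57,3.14,4.71)]).round(1).tolist())
E
```

```text
(array([ 0.55659226, -0.14883708,  0.08554846]), array([ 0.10150569, -0.25872272]), array([-0.38769978,  0.0135305 ]))
[ 0.52543319 -0.27496312  0.15      ]
[[412.5, 220.9], [405.6, 227.8], [412.8, 234.9], [419.7, 228.0]]
[[412.5, 219.2], [403.8, 227.8], [412.8, 236.7], [421.5, 228.1]]
```

View pics/o1.png

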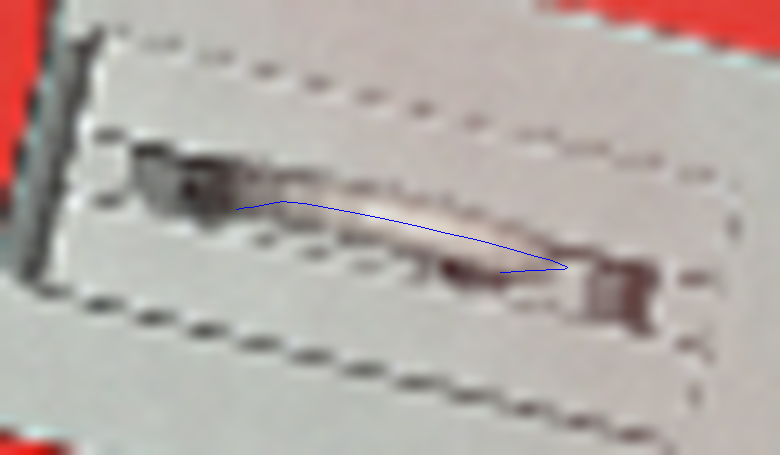

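View pics/o2.png

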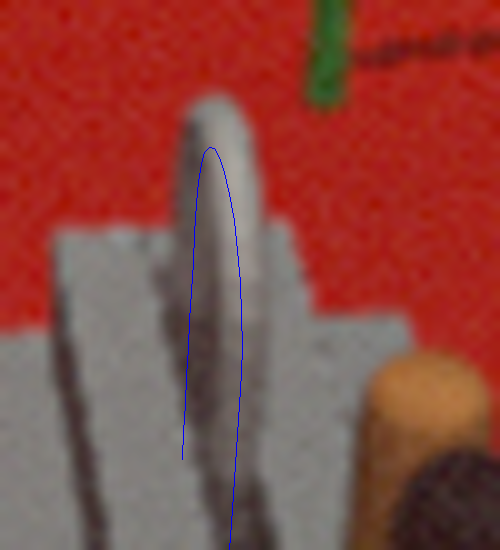

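```bash
python3 - <<'E'
from h import *
crop('pics/top0.png','pics/c7.png',380,195,485,260,7)
E
```

```text
(no output)
```

View pics/c7.png

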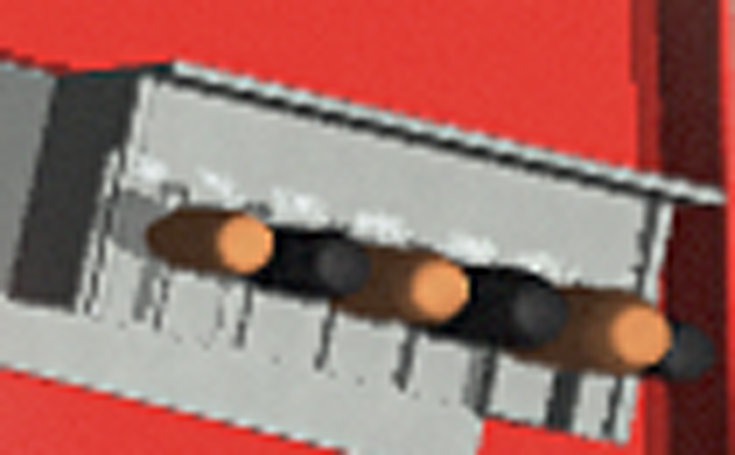

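```bash
python3 - <<'E'
from h import *
u=ucurve(np.array([.5562,-.1505,.060]),77.2)
v=ucurve(np.array([.5572,-.1505,.060]),77.2,-2)
overlay('pics/top0.png','pics/o3.png',[(u,(255,0,0)),(v,(0,180,0))],(303,195,363,230),13)
overlay('pics/side0.png','pics/o4.png',[(u,(255,0,0)),(v,(0,180,0))],(260,220,310,275),10)
E
```

```text
(no output)
```

View pics/o3.png

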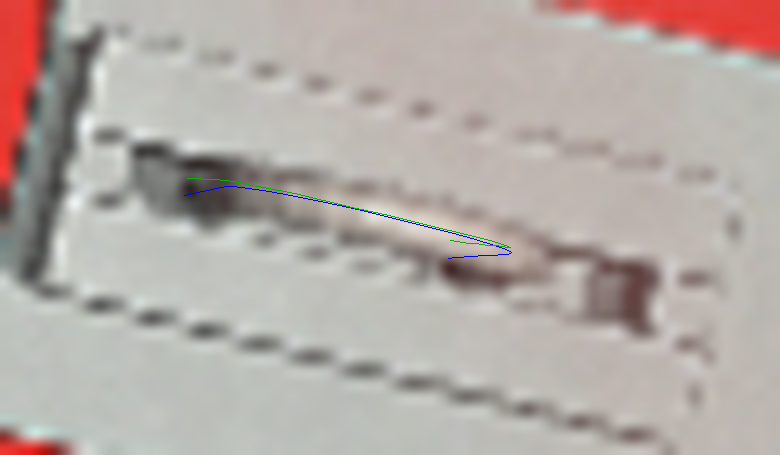

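View pics/o4.png

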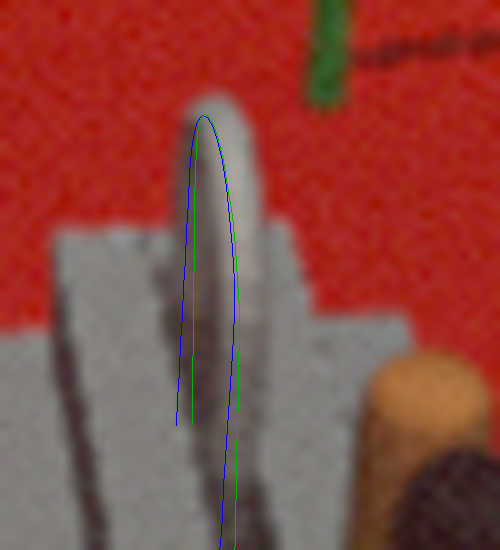

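```bash
cat >> h.py <<'E'
def todo(x,y,z,yaw=None):
    from scipy.spatial.transform import Rotation as Ro
    st=read_state(); R=Ro.from_quat(st['tcp_rot']); p=np.array(st['eef_pos']); M=R.as_matrix()
    print('t',st['clock'],'pos',p.round(4),'yaw y',np.degrees(np.arctan2(M[1,1],M[0,1])).round(2),'w',round(st['grip_width'],3),'F',np.round(st['wrist_force'],1),'T',np.round(st['wrist_torque'],2),'tz',M[:,2].round(4))
    print('j',np.round(st['joint_positions'],2))
    print('delta tool cm',(R.inv().apply(np.array([x,y,z])-p)*100).round(2))
    if yaw is not None:
        a=np.radians(yaw); ty=np.array([np.cos(a),np.sin(a),0]); tz=np.array([0,0,-1.]); T=Ro.from_matrix(np.c_[np.cross(ty,tz),ty,tz])
        print('turn deg',np.degrees((R.inv()*T).as_rotvec()).round(2))
E
python3 -m handwheel '[{"delta_pos":[4.0,-2.9,0],"turn":[0,0,0],"claw":100},{"delta_pos":[4.0,-2.9,0],"turn":[0,0,0],"claw":100},{"delta_pos":[4.0,-2.9,0],"turn":[0,0,0],"claw":100},{"delta_pos":[4.0,-2.9,0],"turn":[0,0,0],"claw":100},{"delta_pos":[4.0,-2.9,0],"turn":[0,0,0],"claw":100},{"delta_pos":[4.0,-2.9,0],"turn":[0,0,0],"claw":100},{"delta_pos":[4.0,-2.9,0],"turn":[0,0,0],"claw":100},{"delta_pos":[4.0,-2.9,0],"turn":[0,0,0],"claw":100}]'
python3 -c "
from h import *
todo(.557,-.151,.058,-102.8)"
```

```text
clock: 0.9
eef_pos: [0.416, -0.3193, 0.2401]
tcp_rot: [0.992, 0.124, -0.003, -0.002]
wrist_force: [-0.1, -1.2, 0.7]
grip_width: 1.0
t 0.9 pos [ 0.416  -0.3193  0.2401] yaw y -75.8 w 1.0 F [-0.1 -1.2  0.7] T [-0.02 -0.08 -0.03] tz [-0.0061  0.003  -1.    ]
j [ 1.1   0.31 -0.59  1.86  0.2   1.04 -0.9 ]
delta tool cm [ 17.89 -12.78  18.17]
turn deg [-0.18  0.35 27.  ]
```

```bash

python3 -m handwheel '[{"delta_pos":[4.0,-2.9,0],"turn":[0,0,0],"claw":100},{"delta_pos":[4.0,-2.9,0],"turn":[0,0,0],"claw":100},{"delta_pos":[4.0,-2.9,0],"turn":[0,0,0],"claw":100},{"delta_pos":[3.0,-2.1,0],"turn":[0,0,0],"claw":100},{"delta_pos":[1,-1,0],"turn":[0,0,8],"claw":100},{"delta_pos":[0,0,2],"turn":[0,0,8],"claw":100},{"delta_pos":[0,0,2],"turn":[0,0,8],"claw":100},{"delta_pos":[0,0,2],"turn":[0,0,3],"claw":100}]'
python3 -c "
from h import *
todo(.557,-.151,.058,-102.8)"
```

```text
clock: 1.7
eef_pos: [0.5497, -0.1492, 0.1797]
tcp_rot: [0.994, -0.113, -0.0, -0.003]
wrist_force: [-0.1, -0.7, -0.1]
grip_width: 0.998
t 1.7 pos [ 0.5497 -0.1492  0.1797] yaw y -102.95 w 0.998 F [-0.1 -0.7 -0.1] T [0.   0.05 0.01] tz [ 3.0e-04  6.7e-03 -1.0e+00]
j [ 0.64  0.45 -0.54  1.81  0.27  0.95 -1.81]
delta tool cm [ 0.77  0.09 12.16]
turn deg [-0.38  0.07 -0.15]
```

```bash

python3 -m handwheel '[{"delta_pos":[0.8,0.1,2],"turn":[-0.4,0,-0.1],"claw":100},{"delta_pos":[0,0,3],"turn":[0,0,0],"claw":100},{"delta_pos":[0,0,1],"turn":[0,0,0],"claw":100},{"delta_pos":[0,0,0],"turn":[0,0,0],"claw":100}]'
python3 - <<'E'
from h import *
todo(.557,-.151,.058,-102.8)
save('side','pics/side1.png');save('top','pics/top1.png')
crop('pics/side1.png','pics/d1.png',220,130,350,290,4)
crop('pics/top1.png','pics/d2.png',280,160,440,280,4)
E
```

```text
clock: 2.1
eef_pos: [0.5546, -0.1506, 0.114]
tcp_rot: [0.994, -0.112, -0.004, -0.0]
wrist_force: [0.3, -0.2, -0.1]
grip_width: 1.001
t 2.1 pos [ 0.5546 -0.1506  0.114 ] yaw y -102.87 w 1.001 F [ 0.3 -0.2 -0.1] T [0.03 0.08 0.02] tz [-0.008   0.0014 -1.    ]
j [ 0.6   0.55 -0.5   1.84  0.34  0.84 -1.86]
delta tool cm [ 0.28 -0.02  5.6 ]
turn deg [ 0.02  0.46 -0.08]
```

View pics/d1.png

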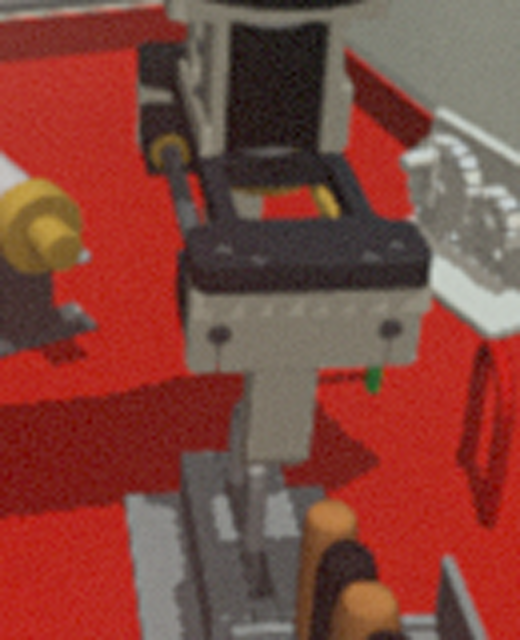

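View pics/d2.png

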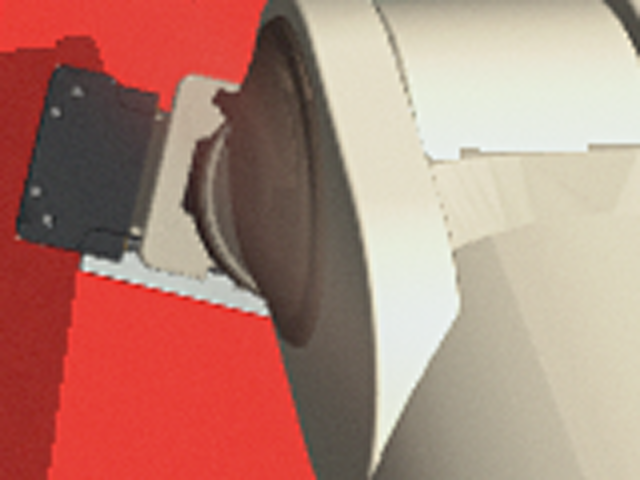

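```bash
python3 - <<'E'
from h import *
s=L('pics/side1.npz'); from scipy.spatial.transform import Rotation as Ro
p=np.array([.5546,-.1506,.114]);R=Ro.from_quat([.994,-.112,-.004,0])
for yy in(.046,.065):
  for xx in(-.0095,0,.0095): print(yy,xx,((proj(s,p+R.apply([xx,yy,.019]))-[220,130]+.5)*4).round(0))
u=ucurve(np.array([.557,-.1505,.060]),77.2)
overlay('pics/side1.png','pics/o5.png',[(u,(255,0,0))],(250,220,310,280),10)
E
```

```text
0.046 -0.0095 [238. 462.]
0.046 0 [264. 461.]
0.046 0.0095 [290. 459.]
0.065 -0.0095 [247. 495.]
0.065 0 [274. 493.]
0.065 0.0095 [300. 492.]
```

View pics/o5.png

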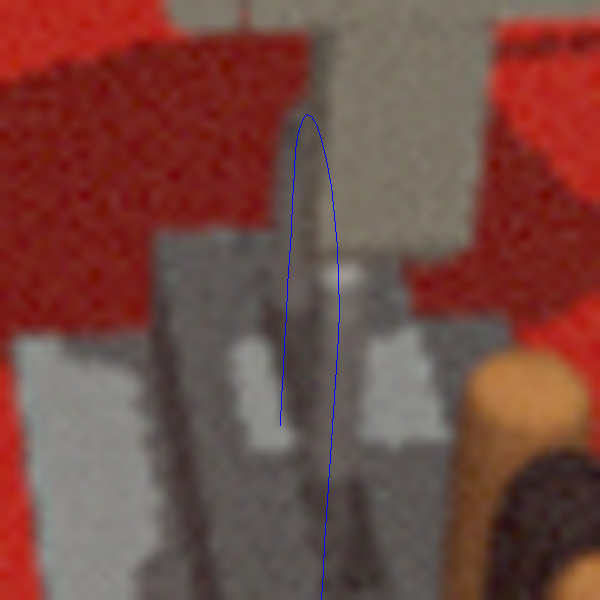

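```bash

python3 -m handwheel '[{"delta_pos":[0.1,0,2],"turn":[0,0.4,0],"claw":100},{"delta_pos":[0,0,2],"turn":[0,0,0],"claw":100},{"delta_pos":[0,0,0.6],"turn":[0,0,0],"claw":100},{"delta_pos":[0,0,0],"turn":[0,0,0],"claw":100}]'
python3 - <<'E'
from h import *
todo(.555,-.151,.058,-102.8)
save('side','pics/side2.png')
crop('pics/side2.png','pics/d3.png',240,190,320,280,8)
E
```

```text
clock: 2.6
eef_pos: [0.5614, -0.153, 0.0752]
tcp_rot: [0.994, -0.113, 0.006, 0.002]
wrist_force: [0.1, -0.5, -0.3]
grip_width: 0.999
t 2.6 pos [ 0.5614 -0.153   0.0752] yaw y -102.96 w 0.999 F [ 0.1 -0.5 -0.3] T [0.04 0.04 0.06] tz [ 0.0119 -0.0046 -0.9999]
j [ 0.58  0.61 -0.46  1.85  0.39  0.76 -1.89]
delta tool cm [-0.69 -0.05  1.71]
turn deg [ 0.1  -0.73 -0.16]
```

View pics/d3.png

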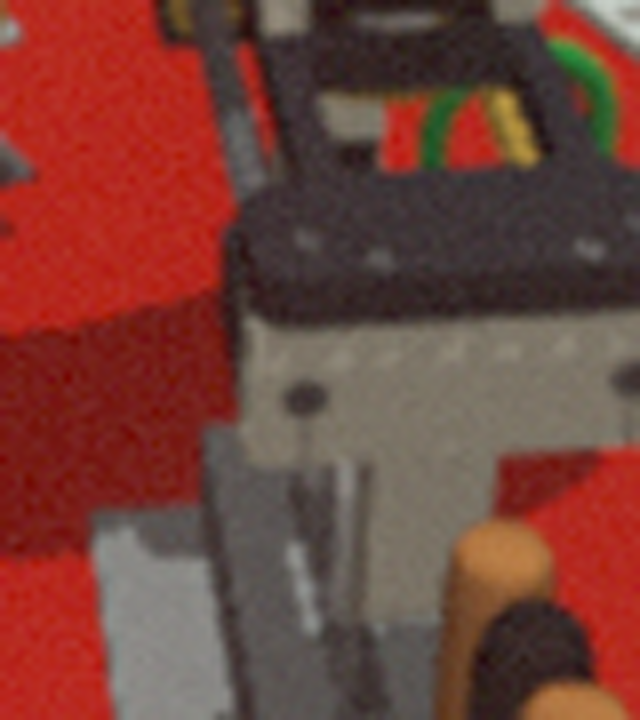

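```bash

python3 -m handwheel '[{"delta_pos":[-0.8,0,0],"turn":[0,-0.7,0],"claw":100},{"delta_pos":[0,0,0],"turn":[0,0,0],"claw":100},{"delta_pos":[0,0,0],"turn":[0,0,0],"claw":100}]'
python3 - <<'E'
from h import *
todo(.555,-.151,.058,-102.8)
save('side','pics/side3.png')
crop('pics/side3.png','pics/d4.png',240,190,320,280,8)
E
```

```text
clock: 2.95
eef_pos: [0.5551, -0.1516, 0.0787]
tcp_rot: [0.994, -0.113, 0.002, 0.001]
wrist_force: [0.6, -0.8, -1.1]
grip_width: 0.995
t 2.95 pos [ 0.5551 -0.1516  0.0787] yaw y -102.97 w 0.995 F [ 0.6 -0.8 -1.1] T [ 0.07  0.04 -0.02] tz [ 0.0038 -0.0033 -1.    ]
j [ 0.58  0.6  -0.47  1.86  0.38  0.77 -1.89]
delta tool cm [-0.03 -0.06  2.07]
turn deg [ 0.13 -0.25 -0.17]
```

View pics/d4.png

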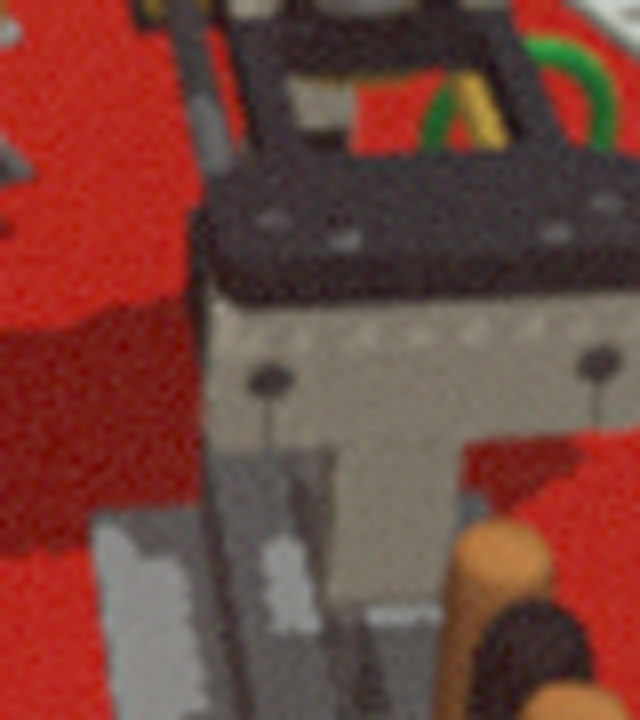

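```bash

python3 -m handwheel '[{"delta_pos":[-0.2,0,0.7],"turn":[0,-0.2,0],"claw":100},{"delta_pos":[0,0,0.7],"turn":[0,0,0],"claw":100},{"delta_pos":[0,0,0.6],"turn":[0,0,0],"claw":100},{"delta_pos":[0,0,0],"turn":[0,0,0],"claw":100},{"delta_pos":[0,0,0],"turn":[0,0,0],"claw":100}]'
python3 - <<'E'
from h import *
todo(.5535,-.151,.058,-102.8)
E
```

```text
clock: 3.5
eef_pos: [0.5528, -0.1512, 0.0567]
tcp_rot: [0.994, -0.113, -0.0, 0.001]
wrist_force: [-0.1, -0.1, -0.1]
grip_width: 1.002
t 3.5 pos [ 0.5528 -0.1512  0.0567] yaw y -102.98 w 1.002 F [-0.1 -0.1 -0.1] T [ 0.03  0.04 -0.01] tz [-4.0e-04 -2.3e-03 -1.0e+00]
j [ 0.57  0.63 -0.45  1.87  0.4   0.73 -1.91]
delta tool cm [ 0.06 -0.03 -0.13]
turn deg [ 0.14 -0.01 -0.18]
```

```bash

python3 -m handwheel '[{"delta_pos":[0.0,0,-0.1],"turn":[0,0,0],"claw":40},{"delta_pos":[0,0,0],"turn":[0,0,0],"claw":40},{"delta_pos":[0,0,0],"turn":[0,0,0],"claw":40},{"delta_pos":[0,0,0],"turn":[0,0,0],"claw":40},{"delta_pos":[0,0,0],"turn":[0,0,0],"claw":40},{"delta_pos":[0,0,0],"turn":[0,0,0],"claw":40},{"delta_pos":[0,0,0],"turn":[0,0,0],"claw":40}]'
python3 - <<'E'
from h import *
todo(.5535,-.151,.058,-102.8)
save('side','pics/side4.png')
crop('pics/side4.png','pics/d5.png',230,190,320,280,8)
E
```

```text
clock: 4.2
eef_pos: [0.5533, -0.1512, 0.0582]
tcp_rot: [0.994, -0.113, 0.0, 0.001]
wrist_force: [0.7, 0.2, 0.1]
grip_width: 0.558
t 4.2 pos [ 0.5533 -0.1512  0.0582] yaw y -102.97 w 0.558 F [0.7 0.2 0.1] T [ 0.01  0.01 -0.09] tz [ 4.0e-04 -2.5e-03 -1.0e+00]
j [ 0.57  0.63 -0.45  1.87  0.4   0.73 -1.91]
delta tool cm [ 0.02 -0.02  0.02]
turn deg [ 0.14 -0.06 -0.17]
```

View pics/d5.png

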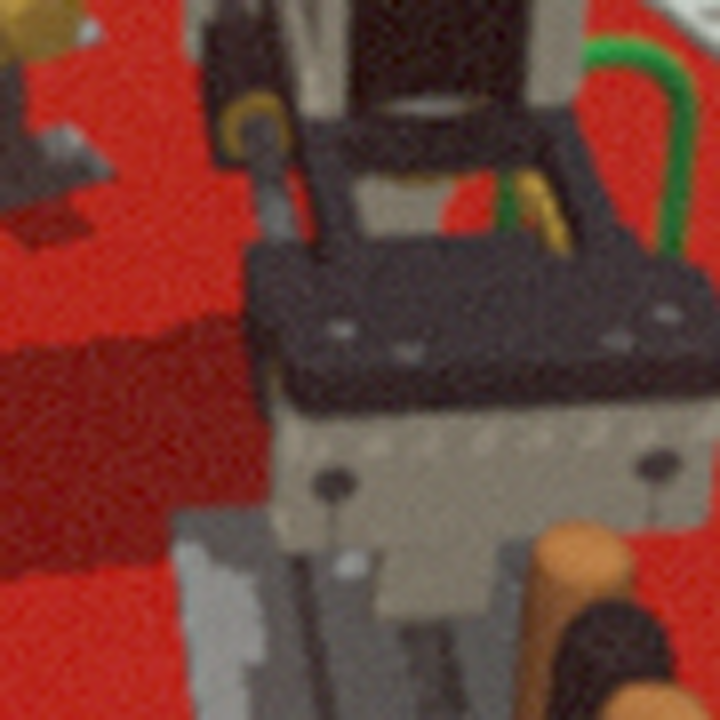

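```bash

python3 -m handwheel '[{"delta_pos":[0.0,0,-0.5],"turn":[0,0,0],"claw":40},{"delta_pos":[0,0,-1],"turn":[0,0,0],"claw":40},{"delta_pos":[0,0,-1.5],"turn":[0,0,0],"claw":40},{"delta_pos":[0,0,-2],"turn":[0,0,0],"claw":40},{"delta_pos":[0,0,-2],"turn":[0,0,0],"claw":40},{"delta_pos":[0,0,-2],"turn":[0,0,0],"claw":40},{"delta_pos":[0,0,-2],"turn":[0,0,0],"claw":40},{"delta_pos":[0,0,-2],"turn":[0,0,0],"claw":40},{"delta_pos":[0,0,0],"turn":[0,0,0],"claw":40}]'
python3 - <<'E'
from h import *
todo(.49,.12,.20,12.2)
save('side','pics/side5.png')
crop('pics/side5.png','pics/d6.png',220,100,320,220,6)
E
```

```text
clock: 5.15
eef_pos: [0.5538, -0.1501, 0.2017]
tcp_rot: [0.994, -0.112, 0.002, 0.002]
wrist_force: [0.3, 0.5, -0.5]
grip_width: 0.552
t 5.15 pos [ 0.5538 -0.1501  0.2017] yaw y -102.89 w 0.552 F [ 0.3  0.5 -0.5] T [-0.02 -0.03  0.  ] tz [ 0.0041 -0.0037 -1.    ]
j [ 0.65  0.43 -0.55  1.79  0.27  0.99 -1.8 ]
delta tool cm [-12.24 -24.91   0.05]
turn deg [ 3.8000e-01 -2.0000e-02 -1.1509e+02]
```

View pics/d6.png

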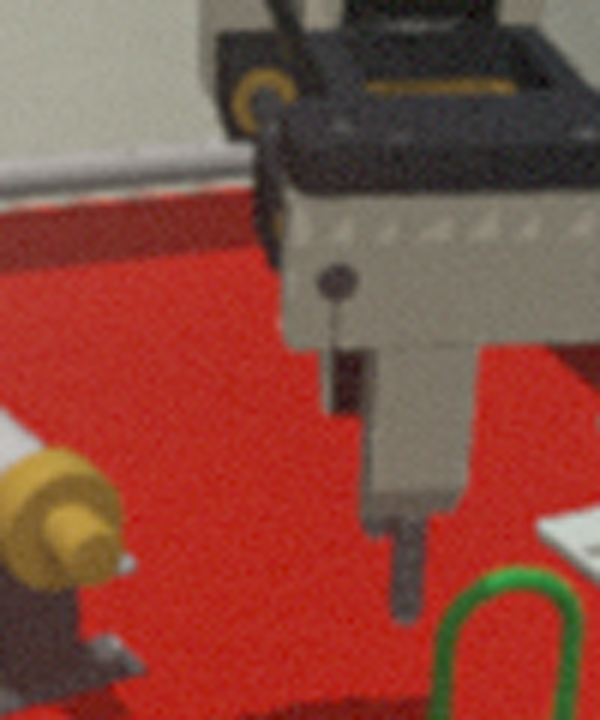

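```bash

python3 -m handwheel '[{"delta_pos":[-2,-4,0],"turn":[0,0,0],"claw":40},{"delta_pos":[-2,-4,0],"turn":[0,0,0],"claw":40},{"delta_pos":[-2,-4,0],"turn":[0,0,0],"claw":40},{"delta_pos":[-2,-4,0],"turn":[0,0,0],"claw":40},{"delta_pos":[-1.2,-2.5,0],"turn":[0,0,0],"claw":40},{"delta_pos":[0,0,0],"turn":[0,0,-8],"claw":40},{"delta_pos":[0,0,0],"turn":[0,0,-8.5],"claw":40},{"delta_pos":[0,0,0],"turn":[0,0,-8.5],"claw":40},{"delta_pos":[0,0,0],"turn":[0,0,-8.5],"claw":40},{"delta_pos":[0,0,0],"turn":[0,0,-8.5],"claw":40}]'
python3 -m handwheel '[{"delta_pos":[0,0,0],"turn":[0,0,-8.5],"claw":40},{"delta_pos":[0,0,0],"turn":[0,0,-8.5],"claw":40},{"delta_pos":[0,0,0],"turn":[0,0,-8.5],"claw":40},{"delta_pos":[0,0,0],"turn":[0,0,-8.5],"claw":40},{"delta_pos":[0,0,0],"turn":[0,0,-8.5],"claw":40},{"delta_pos":[0,0,0],"turn":[0,0,-8.5],"claw":40},{"delta_pos":[0,0,0],"turn":[0,0,0],"claw":40}]'
python3 - <<'E'
from h import *
todo(.4937,.164,.20,12.2)
E
```

```text
clock: 6.2
eef_pos: [0.4959, 0.0576, 0.1945]
tcp_rot: [0.968, 0.251, -0.004, 0.002]
wrist_force: [-0.1, 0.2, -1.3]
grip_width: 0.557
clock: 6.9
eef_pos: [0.4899, 0.0566, 0.1899]
tcp_rot: [0.762, 0.648, -0.009, -0.003]
wrist_force: [0.4, 0.1, -0.1]
grip_width: 0.555
t 6.9 pos [0.4899 0.0566 0.1899] yaw y -9.27 w 0.555 F [ 0.4  0.1 -0.1] T [-0.05 -0.05 -0.04] tz [-0.018  -0.0066 -0.9998]
j [ 0.63  0.44 -0.98  1.96  0.44  0.99 -0.72]
delta tool cm [10.65 -1.38 -1.08]
turn deg [ -1.04   0.35 -21.47]
```

```bash

python3 -m handwheel '[{"delta_pos":[0,0,0],"turn":[-1,0.3,-7.5],"claw":40},{"delta_pos":[0,0,0],"turn":[0,0,-7.5],"claw":40},{"delta_pos":[0,0,0],"turn":[0,0,-6.5],"claw":40},{"delta_pos":[0,0,0],"turn":[0,0,0],"claw":40}]'
python3 - <<'E'
from h import *
todo(.4937,.164,.20,12.2)
E
```

```text
clock: 7.3
eef_pos: [0.4878, 0.056, 0.1882]
tcp_rot: [0.629, 0.778, -0.002, -0.0]
wrist_force: [-1.0, 0.6, -1.0]
grip_width: 0.556
t 7.3 pos [0.4878 0.056  0.1882] yaw y 12.08 w 0.556 F [-1.   0.6 -1. ] T [ 0.   -0.12 -0.02] tz [-0.0035 -0.0032 -1.    ]
j [ 0.7   0.47 -1.07  1.98  0.5   0.99 -0.4 ]
delta tool cm [10.43  2.83 -1.22]
turn deg [-0.23  0.14 -0.12]
```

```bash

python3 -m handwheel '[{"delta_pos":[3.5,1,0],"turn":[0,0,0],"claw":40},{"delta_pos":[3.5,0.9,0],"turn":[0,0,0],"claw":40},{"delta_pos":[3.4,0.9,0],"turn":[0,0,0],"claw":40},{"delta_pos":[0,0,0],"turn":[0,0,0],"claw":40},{"delta_pos":[0,0,0],"turn":[0,0,0],"claw":40}]'
python3 - <<'E'
from h import *
todo(.4937,.164,.17,12.2)
save('side','pics/side6.png');save('top','pics/top6.png')
crop('pics/side6.png','pics/d7.png',130,60,270,220,4)
crop('pics/top6.png','pics/d8.png',110,170,270,290,5)
E
```

```text
clock: 7.8
eef_pos: [0.4938, 0.1645, 0.1859]
tcp_rot: [0.642, 0.766, -0.004, -0.001]
wrist_force: [1.0, -0.6, -0.6]
grip_width: 0.555
t 7.8 pos [0.4938 0.1645 0.1859] yaw y 10.08 w 0.555 F [ 1.  -0.6 -0.6] T [-0.06 -0.13  0.01] tz [-0.0069 -0.0042 -1.    ]
j [ 0.43  0.52 -1.03  1.91  0.52  1.02 -0.65]
delta tool cm [-0.04 -0.    1.59]
turn deg [-0.43  0.16 -2.12]
```

View pics/d7.png

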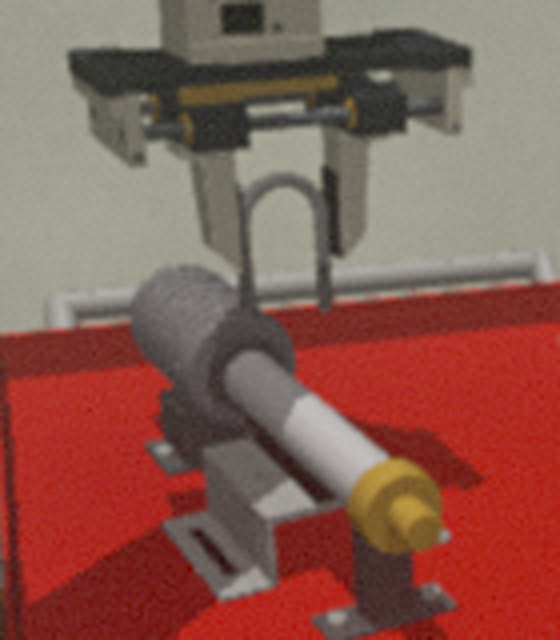

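View pics/d8.png

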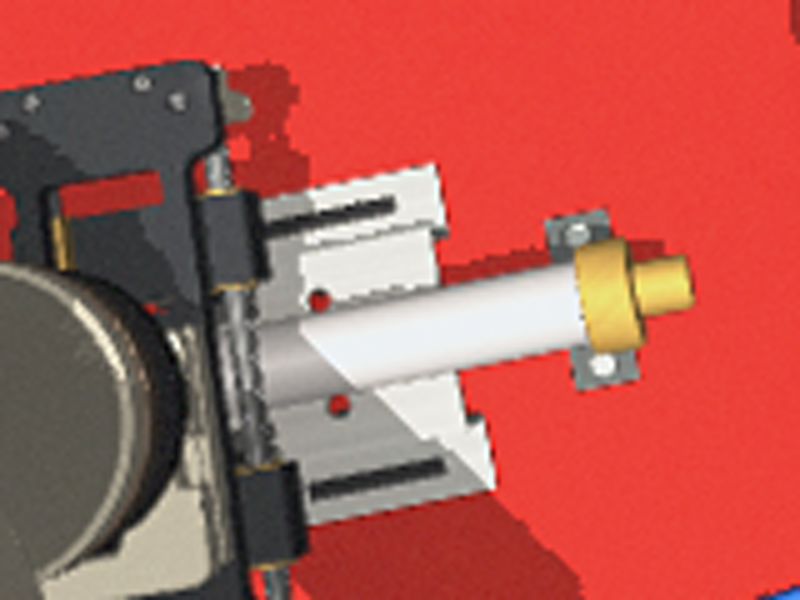

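```bash
python3 - <<'E'
from h import *
u=ucurve(np.array([.4938,.1645,.1879]),10.1)
overlay('pics/side6.png','pics/o6.png',[(u,(255,0,0))],(180,95,225,145),14)
crop('pics/side6.png','pics/o6b.png',180,95,225,145,14)
E
```

```text
(no output)
```

View pics/o6.png

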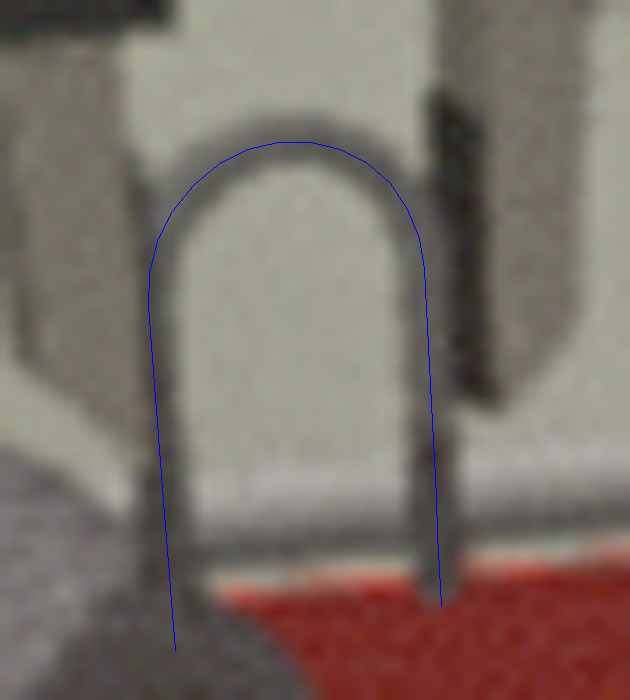

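```bash
python3 - <<'E'
from h import *
pl=[(ucurve(np.array([.5538,-.1501,.2037]),77.1,l),c) for l,c in((0,(255,0,0)),(3,(0,255,0)),(-3,(0,255,255)))]
overlay('pics/side5.png','pics/o7.png',pl,(260,160,310,215),12)
pl=[(ucurve(np.array([.4938,.1645,.1879]),10.1,l),c) for l,c in((0,(255,0,0)),(3,(0,255,0)),(-3,(0,255,255)))]
overlay('pics/side6.png','pics/o8.png',pl,(180,95,225,145),14)
E
```

```text
(no output)
```

View pics/o7.png

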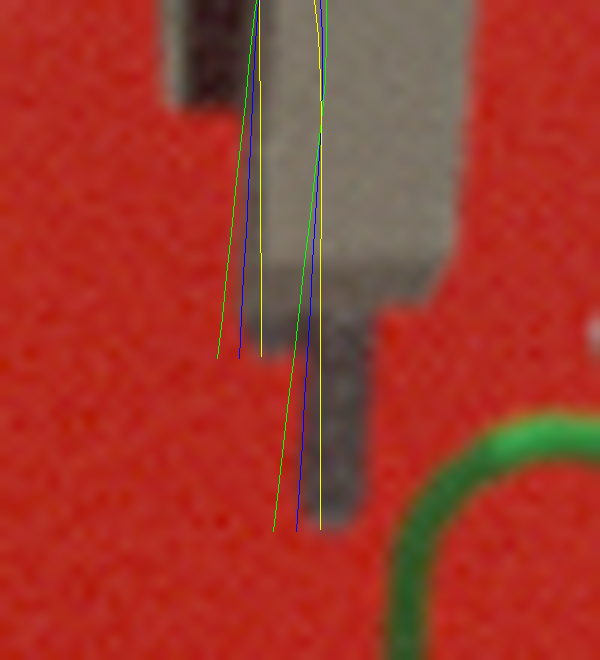

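View pics/o8.png

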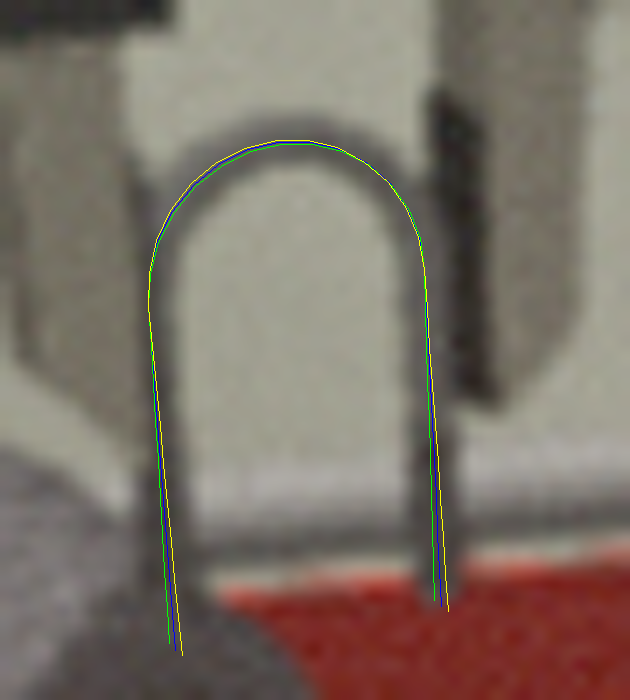

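```bash

python3 -m handwheel '[{"delta_pos":[0,0,0],"turn":[-0.4,0.2,-2.1],"claw":40},{"delta_pos":[0,0,0],"turn":[0,0,0],"claw":40},{"delta_pos":[0,0,0],"turn":[0,0,0],"claw":40}]'
python3 - <<'E'
from h import *
todo(.4937,.164,.17,12.2)
s=L('pics/side6.npz');t=L('pics/top6.npz')
print(proj(s,np.array([.47256,.15919,.045])), 'seen 195.8,178.2')
E
```

```text
clock: 8.2
eef_pos: [0.4941, 0.1603, 0.1857]
tcp_rot: [0.631, 0.776, -0.001, 0.0]
wrist_force: [-0.4, -0.1, -1.1]
grip_width: 0.554
t 8.2 pos [0.4941 0.1603 0.1857] yaw y 11.7 w 0.554 F [-0.4 -0.1 -1.1] T [-0.01 -0.13 -0.02] tz [-9.0e-04 -1.3e-03 -1.0e+00]
j [ 0.45  0.52 -1.04  1.92  0.53  1.01 -0.62]
delta tool cm [0.37 0.03 1.57]
turn deg [-0.06  0.06 -0.5 ]
[195.23378817 178.10654423] seen 195.8,178.2
```

```bash

python3 -m handwheel '[{"delta_pos":[0.3,0,1],"turn":[0,0,-0.5],"claw":40},{"delta_pos":[0,0,1],"turn":[0,0,0],"claw":40},{"delta_pos":[0,0,1],"turn":[0,0,0],"claw":40},{"delta_pos":[0,0,0.8],"turn":[0,0,0],"claw":40},{"delta_pos":[0,0,0],"turn":[0,0,0],"claw":40},{"delta_pos":[0,0,0],"turn":[0,0,0],"claw":40}]'
python3 - <<'E'
from h import *
todo(.4937,.164,.145,12.2)
save('side','pics/side7.png')
p=read_state()['eef_pos']
pl=[(ucurve(np.array(p)+[0,0,.002],12),(255,0,0))]
d=np.array([np.cos(np.radians(102.17)),np.sin(np.radians(102.17)),0]);n=np.array([d[1],-d[0],0]);c=np.array([.4937,.1639,.0739])
for k in(-1,1): pl.append(([c+d*a+k*n*.01685 for a in(-.08,.08)],(0,160,0)))
for k in(-1,1):
    h=np.array([.4937,.1639,.045])+k*n*.022; pl.append(([h+[.005*np.cos(x),.005*np.sin(x),0] for x in np.linspace(0,6.3,20)],(0,0,0)))
overlay('pics/side7.png','pics/o9.png',pl,(165,110,245,200),8)
E
```

```text
clock: 8.8
eef_pos: [0.493, 0.1613, 0.1429]
tcp_rot: [0.63, 0.777, -0.002, -0.001]
wrist_force: [0.8, 0.5, -0.2]
grip_width: 0.556
t 8.8 pos [0.493  0.1613 0.1429] yaw y 11.91 w 0.556 F [ 0.8  0.5 -0.2] T [ 0.   -0.15  0.01] tz [-0.0035 -0.0025 -1.    ]
j [ 0.4   0.57 -0.98  1.95  0.59  0.94 -0.67]
delta tool cm [ 0.25  0.12 -0.21]
turn deg [-0.22  0.1  -0.29]
```

View pics/o9.png

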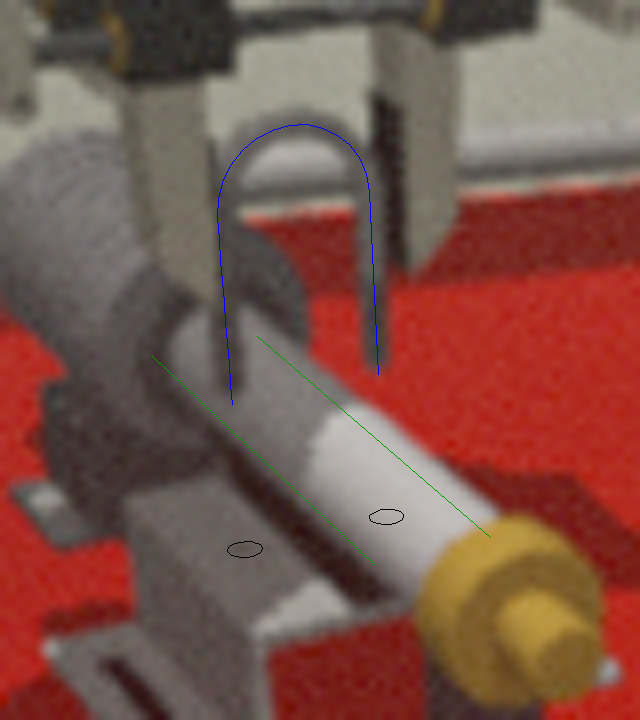

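```bash

python3 -m handwheel '[{"delta_pos":[0.2,0.15,0],"turn":[-0.2,0.1,-0.3],"claw":40},{"delta_pos":[0,0,0.7],"turn":[0,0,0],"claw":40},{"delta_pos":[0,0,0.7],"turn":[0,0,0],"claw":40},{"delta_pos":[0,0,0],"turn":[0,0,0],"claw":40},{"delta_pos":[0,0,0],"turn":[0,0,0],"claw":40}]'
python3 - <<'E'
from h import *
todo(.4937,.164,.105,12.2)
E
```

```text
clock: 9.35
eef_pos: [0.4948, 0.1641, 0.1286]
tcp_rot: [0.628, 0.778, 0.001, 0.0]
wrist_force: [0.9, -0.6, 0.2]
grip_width: 0.553
t 9.35 pos [0.4948 0.1641 0.1286] yaw y 12.24 w 0.553 F [ 0.9 -0.6  0.2] T [ 0.02 -0.05  0.02] tz [ 1.6e-03  5.0e-04 -1.0e+00]
j [ 0.38  0.59 -0.96  1.96  0.62  0.91 -0.69]
delta tool cm [ 0.01 -0.12  2.36]
turn deg [ 0.1  -0.01  0.04]
```

```bash

python3 -m handwheel '[{"delta_pos":[0,-0.07,0.5],"turn":[0,0,0],"claw":40},{"delta_pos":[0,0,0.7],"turn":[0,0,0],"claw":40},{"delta_pos":[0,0,0.6],"turn":[0,0,0],"claw":40},{"delta_pos":[0,0,0],"turn":[0,0,0],"claw":40},{"delta_pos":[0,0,0],"turn":[0,0,0],"claw":40}]'
python3 - <<'E'
from h import *
todo(.4937,.164,.101,12.2)
save('side','pics/side8.png');save('top','pics/top8.png')
crop('pics/side8.png','pics/e1.png',165,110,245,200,8)
crop('pics/top8.png','pics/e2.png',110,170,270,290,5)
E
```

```text
clock: 9.85
eef_pos: [0.494, 0.1638, 0.1088]
tcp_rot: [0.628, 0.778, 0.001, 0.0]
wrist_force: [-0.3, -0.6, -0.7]
grip_width: 0.561
t 9.85 pos [0.494  0.1638 0.1088] yaw y 12.23 w 0.561 F [-0.3 -0.6 -0.7] T [-0.02 -0.14  0.01] tz [ 1.3e-03  4.0e-04 -1.0e+00]
j [ 0.36  0.62 -0.94  1.97  0.65  0.88 -0.71]
delta tool cm [ 0.02 -0.03  0.78]
turn deg [ 0.08 -0.01  0.03]
```

View pics/e1.png

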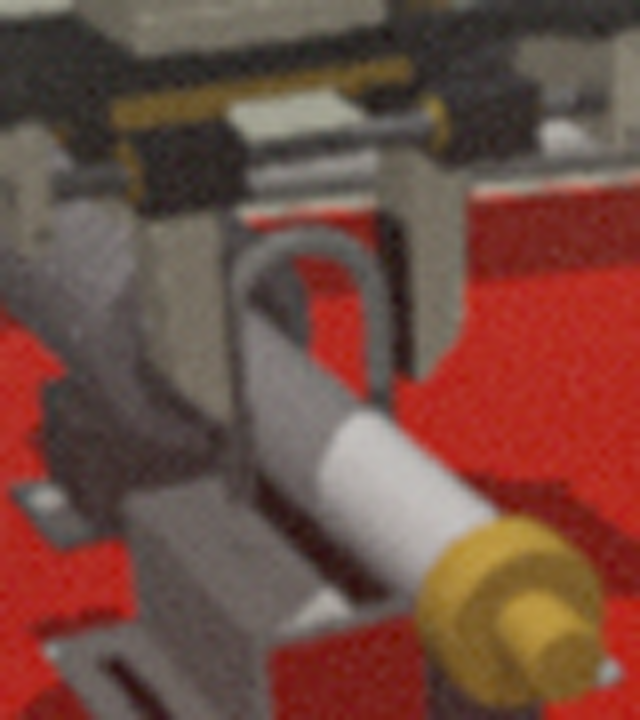

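View pics/e2.png

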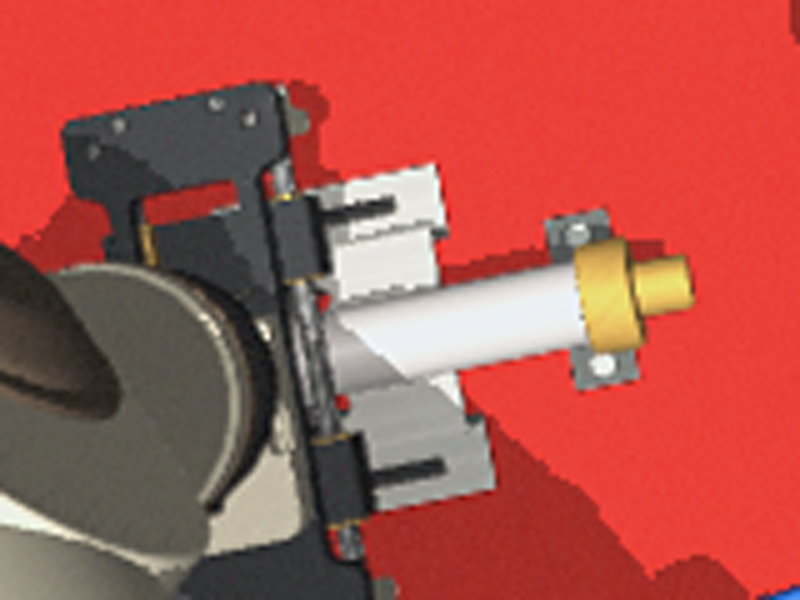

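```bash

python3 -m handwheel '[{"delta_pos":[0,0,0.4],"turn":[0,0,0],"claw":40},{"delta_pos":[0,0,0.4],"turn":[0,0,0],"claw":40},{"delta_pos":[0,0,0],"turn":[0,0,0],"claw":40}]'
python3 -m handwheel '[{"delta_pos":[0,0,0.3],"turn":[0,0,0],"claw":40},{"delta_pos":[0,0,0],"turn":[0,0,0],"claw":40}]'
python3 -m handwheel '[{"delta_pos":[0,0,0.3],"turn":[0,0,0],"claw":40},{"delta_pos":[0,0,0],"turn":[0,0,0],"claw":40}]'
python3 - <<'E'
from h import *
todo(.4937,.164,.101,12.2)
E
```

```text
clock: 10.25
eef_pos: [0.4946, 0.1638, 0.1008]
tcp_rot: [0.628, 0.778, 0.001, 0.001]
wrist_force: [0.2, 0.2, 0.0]
grip_width: 0.553
clock: 10.45
eef_pos: [0.4945, 0.1638, 0.0974]
tcp_rot: [0.628, 0.778, 0.001, 0.001]
wrist_force: [0.8, 0.6, -0.1]
grip_width: 0.558
clock: 10.65
eef_pos: [0.4947, 0.1633, 0.0942]
tcp_rot: [0.628, 0.778, 0.001, 0.001]
wrist_force: [0.8, -1.6, -0.5]
grip_width: 0.555
t 10.65 pos [0.4947 0.1633 0.0942] yaw y 12.2 w 0.555 F [ 0.8 -1.6 -0.5] T [-0.27 -0.15 -0.02] tz [ 2.7e-03 -4.0e-04 -1.0e+00]
j [ 0.34  0.64 -0.91  1.98  0.68  0.86 -0.73]
delta tool cm [ 0.09 -0.08 -0.68]
turn deg [0.14 0.06 0.  ]
```

```bash

python3 -m handwheel '[{"delta_pos":[0,0,0.3],"turn":[0,0,0],"claw":40},{"delta_pos":[0,0,0],"turn":[0,0,0],"claw":40}]'
python3 - <<'E'
from h import *
todo(.4937,.164,.101,12.2)
save('side','pics/side9.png')
crop('pics/side9.png','pics/e3.png',165,110,245,200,8)
E
```

```text
clock: 10.85
eef_pos: [0.4948, 0.1628, 0.0909]
tcp_rot: [0.628, 0.778, 0.0, 0.001]
wrist_force: [0.3, -0.4, -0.9]
grip_width: 0.554
t 10.85 pos [0.4948 0.1628 0.0909] yaw y 12.18 w 0.554 F [ 0.3 -0.4 -0.9] T [-0.12 -0.12  0.01] tz [ 0.0026 -0.001  -1.    ]
j [ 0.34  0.65 -0.91  1.98  0.68  0.85 -0.74]
delta tool cm [ 0.14 -0.08 -1.01]
turn deg [ 0.13  0.09 -0.02]
```

View pics/e3.png

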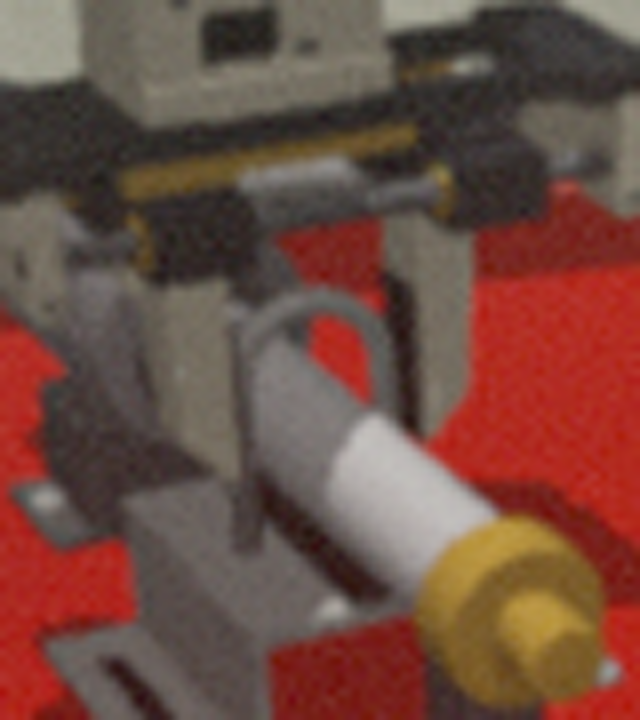

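```bash

python3 -m handwheel '[{"delta_pos":[0,0,0.3],"turn":[0,0,0],"claw":40},{"delta_pos":[0,0,0],"turn":[0,0,0],"claw":40}]'
python3 -m handwheel '[{"delta_pos":[0,0,0.3],"turn":[0,0,0],"claw":40},{"delta_pos":[0,0,0],"turn":[0,0,0],"claw":40}]'
python3 - <<'E'
from h import *
todo(.4937,.164,.101,12.2)
save('side','pics/side10.png')
crop('pics/side10.png','pics/e4.png',165,110,245,200,8)
E
```

```text
clock: 11.1
eef_pos: [0.4949, 0.1628, 0.0879]
tcp_rot: [0.628, 0.778, 0.0, 0.001]
wrist_force: [0.3, -1.0, -1.2]
grip_width: 0.552
clock: 11.3
eef_pos: [0.4949, 0.1629, 0.0847]
tcp_rot: [0.628, 0.778, 0.0, 0.001]
wrist_force: [-0.6, -0.6, -0.5]
grip_width: 0.555
t 11.3 pos [0.4949 0.1629 0.0847] yaw y 12.18 w 0.555 F [-0.6 -0.6 -0.5] T [-0.19 -0.08  0.06] tz [ 0.0028 -0.0011 -1.    ]
j [ 0.33  0.65 -0.9   1.98  0.69  0.84 -0.74]
delta tool cm [ 0.13 -0.09 -1.63]
turn deg [ 0.14  0.1  -0.02]
```

View pics/e4.png

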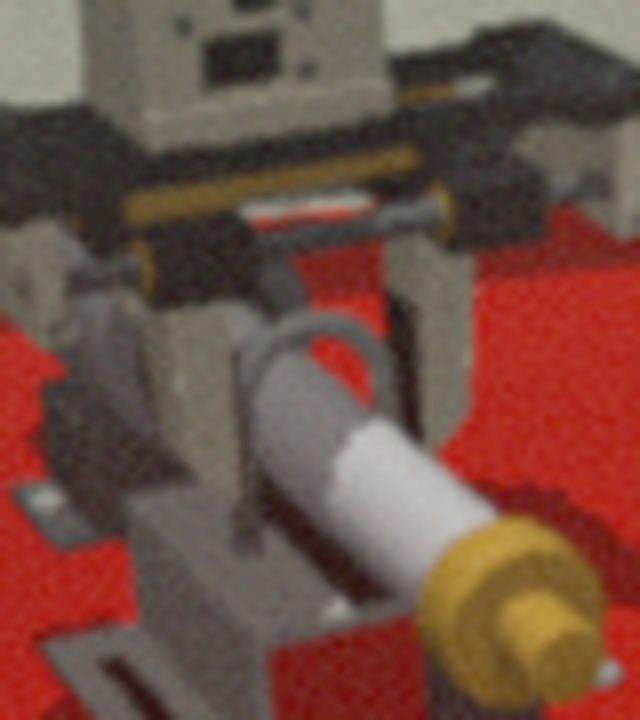

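```bash

python3 -m handwheel '[{"delta_pos":[0,0,0.3],"turn":[0,0,0],"claw":40},{"delta_pos":[0,0,0],"turn":[0,0,0],"claw":40}]'
python3 -m handwheel '[{"delta_pos":[0,0,0.3],"turn":[0,0,0],"claw":40},{"delta_pos":[0,0,0],"turn":[0,0,0],"claw":40}]'
python3 -m handwheel '[{"delta_pos":[0,0,0.3],"turn":[0,0,0],"claw":40},{"delta_pos":[0,0,0],"turn":[0,0,0],"claw":40}]'
```

```text
clock: 11.55
eef_pos: [0.495, 0.1628, 0.0816]
tcp_rot: [0.628, 0.778, 0.0, 0.002]
wrist_force: [0.4, 0.0, -0.5]
grip_width: 0.559
clock: 11.75
eef_pos: [0.4949, 0.1628, 0.0783]
tcp_rot: [0.628, 0.778, 0.0, 0.002]
wrist_force: [1.1, -0.3, -3.0]
grip_width: 0.554
clock: 11.95
eef_pos: [0.495, 0.1628, 0.0753]
tcp_rot: [0.628, 0.778, 0.0, 0.002]
wrist_force: [0.6, -0.9, -3.0]
grip_width: 0.556
```

```bash

python3 -m handwheel '[{"delta_pos":[0,0,0.2],"turn":[0,0,0],"claw":40},{"delta_pos":[0,0,0],"turn":[0,0,0],"claw":40}]'
python3 -m handwheel '[{"delta_pos":[0,0,0.15],"turn":[0,0,0],"claw":40},{"delta_pos":[0,0,0],"turn":[0,0,0],"claw":40}]'
python3 - <<'E'
from h import *
todo(.4937,.164,.0705,12.2)
save('side','pics/side11.png')
crop('pics/side11.png','pics/e5.png',165,110,245,200,8)
E
```

```text
clock: 12.15
eef_pos: [0.4951, 0.1629, 0.0733]
tcp_rot: [0.628, 0.778, 0.0, 0.002]
wrist_force: [-0.1, -0.9, -3.5]
grip_width: 0.559
clock: 12.35
eef_pos: [0.4952, 0.1628, 0.072]
tcp_rot: [0.628, 0.778, 0.0, 0.002]
wrist_force: [0.5, -1.2, -3.0]
grip_width: 0.557
t 12.35 pos [0.4952 0.1628 0.072 ] yaw y 12.19 w 0.557 F [ 0.5 -1.2 -3. ] T [-0.19 -0.04  0.01] tz [ 0.0034 -0.002  -1.    ]
j [ 0.32  0.67 -0.88  1.99  0.72  0.82 -0.76]
delta tool cm [ 0.15 -0.12  0.15]
turn deg [ 0.17  0.15 -0.01]
```

View pics/e5.png

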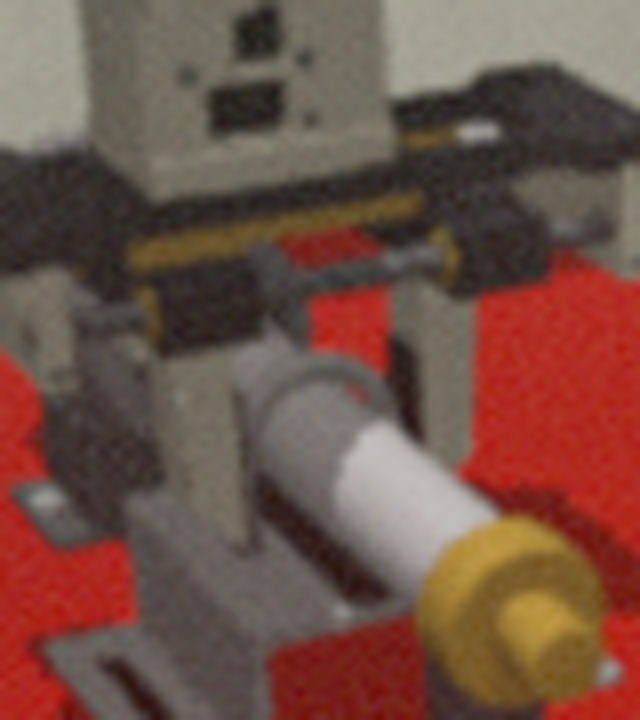

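```bash
python3 - <<'E'
from h import *
p=np.array([.4949,.1628,.0])
pl=[(ucurve(p+[0,0,z],12.2),c) for z,c in((.0727,(255,0,0)),(.0767,(0,255,0)))]
overlay('pics/side11.png','pics/o10.png',pl,(185,140,225,190),14)
pl=[(ucurve(p+[0,0,.0867],12.2),(255,0,0))]
overlay('pics/side10.png','pics/o11.png',pl,(185,140,225,190),14)
E
```

```text
(no output)
```

View pics/o10.png

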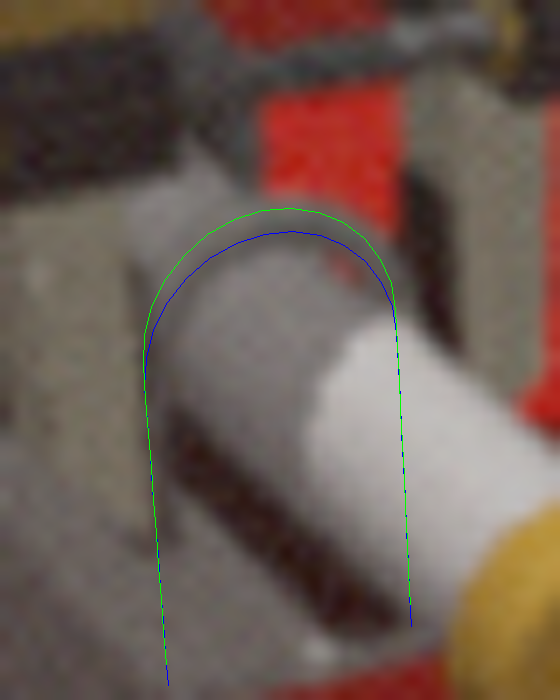

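View pics/o11.png

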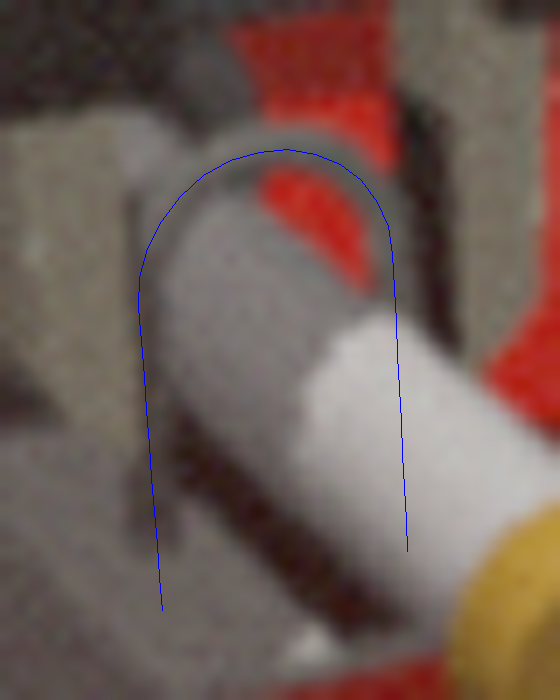

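```bash

python3 -m handwheel '[{"delta_pos":[0,0,0.1],"turn":[0,0,0],"claw":40},{"delta_pos":[0,0,0],"turn":[0,0,0],"claw":40}]'
python3 -m handwheel '[{"delta_pos":[0,0,0.1],"turn":[0,0,0],"claw":40},{"delta_pos":[0,0,0],"turn":[0,0,0],"claw":40}]'
python3 - <<'E'
from h import *
todo(.4937,.164,.0705,12.2)
save('side','pics/side12.png')
p=np.array([.4949,.1628,.0])
pl=[(ucurve(p+[0,0,z],12.2),c) for z,c in((.0727,(255,0,0)),)]
overlay('pics/side12.png','pics/o12.png',pl,(185,140,225,190),14)
E
```

```text
clock: 12.6
eef_pos: [0.4953, 0.1628, 0.0712]
tcp_rot: [0.628, 0.778, 0.0, 0.002]
wrist_force: [-0.3, -1.4, -1.4]
grip_width: 0.555
clock: 12.8
eef_pos: [0.4953, 0.1629, 0.071]
tcp_rot: [0.628, 0.778, 0.0, 0.003]
wrist_force: [-1.5, -1.8, 0.5]
grip_width: 0.557
t 12.8 pos [0.4953 0.1629 0.071 ] yaw y 12.19 w 0.557 F [-1.5 -1.8  0.5] T [-0.35  0.11  0.06] tz [ 0.0039 -0.0032 -1.    ]
j [ 0.31  0.67 -0.88  1.99  0.72  0.82 -0.76]
delta tool cm [ 0.15 -0.13  0.05]
turn deg [ 0.18  0.22 -0.01]
```

View pics/o12.png

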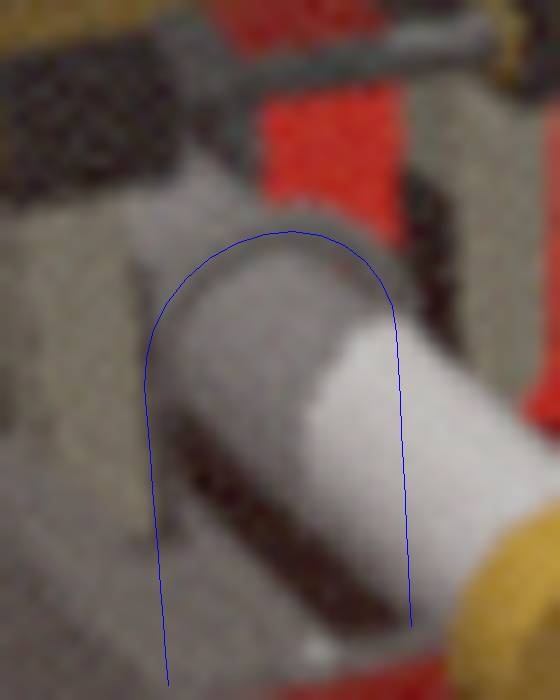

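```bash

python3 -m handwheel '[{"delta_pos":[0,0,0.15],"turn":[0,0,0],"claw":40}]'
python3 -m handwheel '[{"delta_pos":[0,0,0.2],"turn":[0,0,0],"claw":40}]'
python3 - <<'E'
from h import *
todo(.4937,.164,.0705,12.2)
E
```

```text
clock: 12.95
eef_pos: [0.4954, 0.1629, 0.0706]
tcp_rot: [0.628, 0.778, -0.0, 0.003]
wrist_force: [-8.0, -5.6, 28.2]
grip_width: 0.555
clock: 13.05
eef_pos: [0.4955, 0.163, 0.0705]
tcp_rot: [0.628, 0.778, -0.001, 0.004]
wrist_force: [-10.7, -6.5, 32.8]
grip_width: 0.557
t 13.05 pos [0.4955 0.163  0.0705] yaw y 12.21 w 0.557 F [-10.7  -6.5  32.8] T [-1.45  2.08  0.09] tz [ 0.005  -0.0064 -1.    ]
j [ 0.31  0.67 -0.87  1.99  0.72  0.82 -0.77]
delta tool cm [ 0.14 -0.15  0.  ]
turn deg [0.2  0.42 0.01]
```

```bash

python3 -m handwheel '[{"delta_pos":[0,0,-0.1],"turn":[0,0,0],"claw":40}]'
python3 -m handwheel '[{"delta_pos":[0,0,0],"turn":[0,0,0],"claw":40},{"delta_pos":[0,0,0],"turn":[0,0,0],"claw":40}]'
python3 - <<'E'
from h import *
todo(.4937,.164,.0705,12.2)
save('side','pics/side13.png')
p=np.array([.4949,.1628,.0])
pl=[(ucurve(p+[0,0,z],12.2),c) for z,c in((.0727,(255,0,0)),)]
overlay('pics/side13.png','pics/o13.png',pl,(185,140,225,190),14)
crop('pics/side13.png','pics/e13.png',185,140,225,190,14)
E
```

```text
clock: 13.15
eef_pos: [0.4952, 0.1629, 0.0718]
tcp_rot: [0.628, 0.778, -0.001, 0.004]
wrist_force: [-0.4, -0.7, -3.8]
grip_width: 0.552
clock: 13.35
eef_pos: [0.4953, 0.1631, 0.0722]
tcp_rot: [0.628, 0.778, -0.001, 0.004]
wrist_force: [-0.8, -1.4, 3.8]
grip_width: 0.555
t 13.35 pos [0.4953 0.1631 0.0722] yaw y 12.23 w 0.555 F [-0.8 -1.4  3.8] T [-0.4   0.22 -0.04] tz [ 0.0055 -0.0069 -1.    ]
j [ 0.31  0.67 -0.88  1.99  0.72  0.82 -0.77]
delta tool cm [ 0.13 -0.14  0.17]
turn deg [0.22 0.45 0.03]
```

View pics/e13.png

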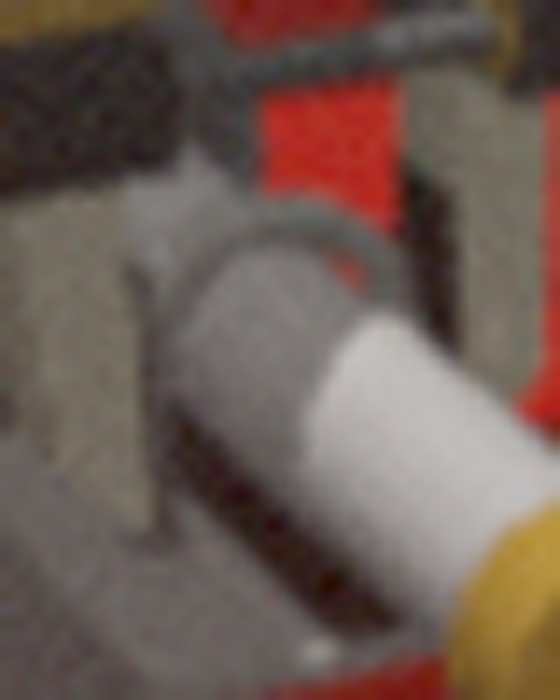

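```bash

python3 -m handwheel '[{"delta_pos":[0,0,0.1],"turn":[0,0,0],"claw":40},{"delta_pos":[0,0,0],"turn":[0,0,0],"claw":40}]'
python3 -m handwheel '[{"delta_pos":[0,0,0.07],"turn":[0,0,0],"claw":40}]'
python3 -m handwheel '[{"delta_pos":[0,0,0.05],"turn":[0,0,0],"claw":40}]'
```

```text
clock: 13.6
eef_pos: [0.4955, 0.163, 0.0712]
tcp_rot: [0.628, 0.778, -0.001, 0.004]
wrist_force: [-1.0, -1.7, 0.8]
grip_width: 0.553
clock: 13.7
eef_pos: [0.4956, 0.1631, 0.0709]
tcp_rot: [0.628, 0.778, -0.001, 0.004]
wrist_force: [-5.4, -3.3, 17.7]
grip_width: 0.556
clock: 13.8
eef_pos: [0.4955, 0.163, 0.0709]
tcp_rot: [0.628, 0.778, -0.001, 0.005]
wrist_force: [-4.5, -3.6, 13.0]
grip_width: 0.558
```

```bash

python3 -m handwheel '[{"delta_pos":[0,0,0],"turn":[0,0,0],"claw":75},{"delta_pos":[0,0,0],"turn":[0,0,0],"claw":75},{"delta_pos":[0,0,0],"turn":[0,0,0],"claw":75},{"delta_pos":[0,0,0],"turn":[0,0,0],"claw":75}]'
python3 - <<'E'
from h import *
todo(.4937,.164,.0705,12.2)
save('side','pics/side14.png')
p=np.array([.4949,.1628,.0])
pl=[(ucurve(p+[0,0,z],12.2),c) for z,c in((.0727,(255,0,0)),)]
overlay('pics/side14.png','pics/o14.png',pl,(185,140,225,190),14)
crop('pics/side14.png','pics/e14.png',185,140,225,190,14)
E
```

```text
clock: 14.2
eef_pos: [0.4963, 0.1645, 0.0705]
tcp_rot: [0.628, 0.778, 0.0, 0.004]
wrist_force: [-0.3, -0.2, -0.2]
grip_width: 0.751
t 14.2 pos [0.4963 0.1645 0.0705] yaw y 12.22 w 0.751 F [-0.3 -0.2 -0.2] T [ 0.04 -0.08  0.01] tz [ 0.0067 -0.0047 -1.    ]
j [ 0.31  0.67 -0.87  1.99  0.72  0.82 -0.77]
delta tool cm [ 0.01 -0.26 -0.  ]
turn deg [0.32 0.35 0.02]
```

View pics/e14.png

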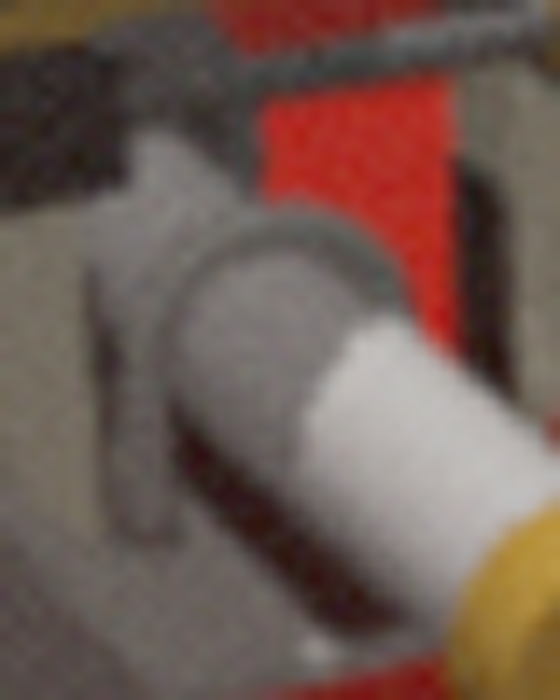

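View pics/o14.png

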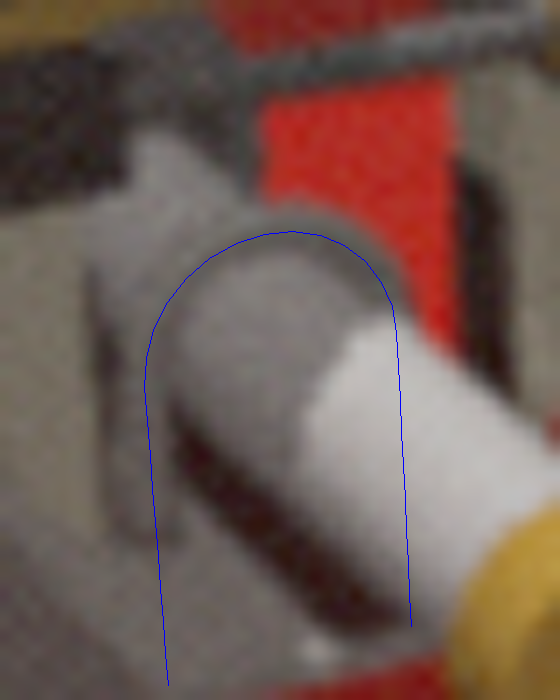

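```bash

python3 -m handwheel '[{"delta_pos":[0,-0.1,0],"turn":[0,0,0],"claw":85},{"delta_pos":[0,0,-0.5],"turn":[0,0,0],"claw":85},{"delta_pos":[0,0,-1],"turn":[0,0,0],"claw":85},{"delta_pos":[0,0,-2],"turn":[0,0,0],"claw":85},{"delta_pos":[0,0,-3],"turn":[0,0,0],"claw":85},{"delta_pos":[0,0,-4],"turn":[0,0,0],"claw":85},{"delta_pos":[0,0,-4],"turn":[0,0,0],"claw":85},{"delta_pos":[-4,0,0],"turn":[0,0,0],"claw":85},{"delta_pos":[-4,0,0],"turn":[0,0,0],"claw":85},{"delta_pos":[-4,0,0],"turn":[0,0,0],"claw":85}]'
python3 -m handwheel '[{"delta_pos":[-4,0,0],"turn":[0,0,0],"claw":85},{"delta_pos":[-4,0,0],"turn":[0,0,0],"claw":85},{"delta_pos":[-4,0,0],"turn":[0,0,0],"claw":85},{"delta_pos":[0,0,0],"turn":[0,0,0],"claw":85},{"delta_pos":[0,0,0],"turn":[0,0,0],"claw":85}]'
python3 - <<'E'
from h import *
todo(.4937,.164,.0705,12.2)
save('side','pics/side15.png');save('top','pics/top15.png')
crop('pics/top15.png','pics/f2.png',130,190,230,285,8)
p=np.array([.4941,.1628,.0])
pl=[(ucurve(p+[0,0,z],12.2),c) for z,c in((.0727,(255,0,0)),)]
overlay('pics/side15.png','pics/o15.png',pl,(165,120,245,200),8)
overlay('pics/top15.png','pics/o16.png',pl,(150,210,205,265),11)
crop('pics/side15.png','pics/e15.png',165,120,245,200,8)
E
```

```text
clock: 15.25
eef_pos: [0.5196, 0.0543, 0.2288]
tcp_rot: [0.621, 0.784, 0.003, 0.005]
wrist_force: [1.3, 0.3, -0.3]
grip_width: 0.851
clock: 15.75
eef_pos: [0.5489, -0.0746, 0.234]
tcp_rot: [0.624, 0.781, 0.003, 0.008]
wrist_force: [-0.8, 0.2, -0.7]
grip_width: 0.852
t 15.75 pos [ 0.5489 -0.0746  0.234 ] yaw y 12.71 w 0.852 F [-0.8  0.2 -0.7] T [ 0.05 -0.09 -0.02] tz [ 0.0166 -0.0056 -0.9998]
j [ 0.89  0.51 -1.06  1.81  0.5   1.11 -0.12]
delta tool cm [24.63 -0.38 16.12]
turn deg [0.86 0.52 0.51]
```

View pics/e15.png

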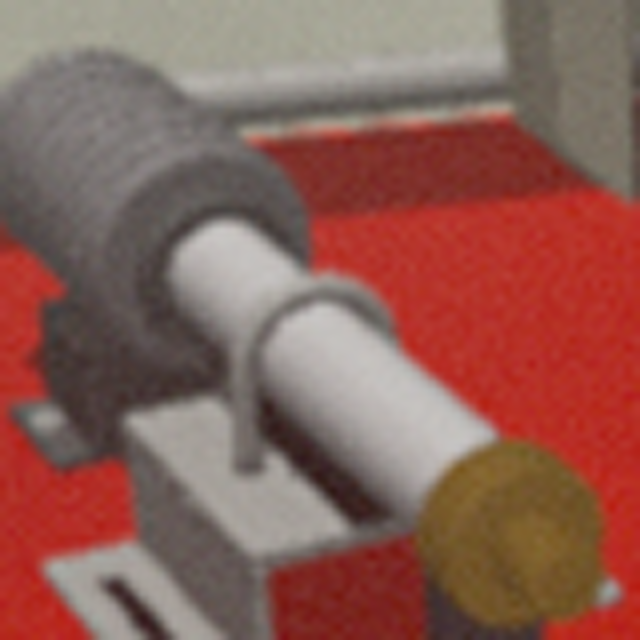

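View pics/o15.png

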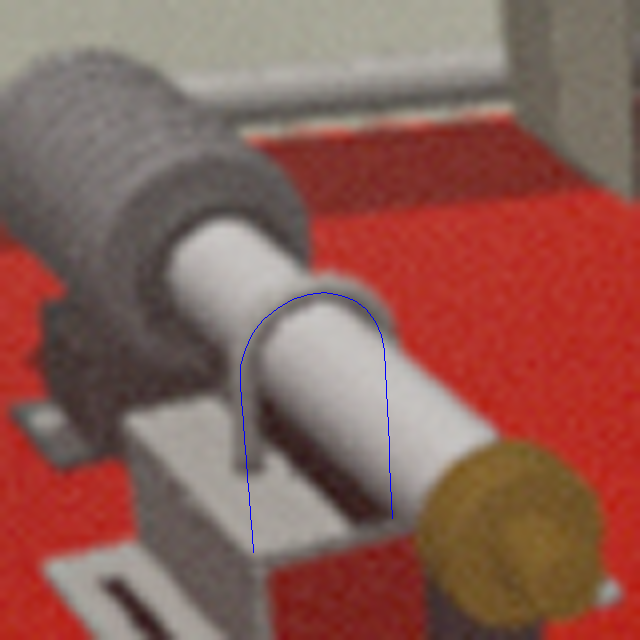

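View pics/f2.png

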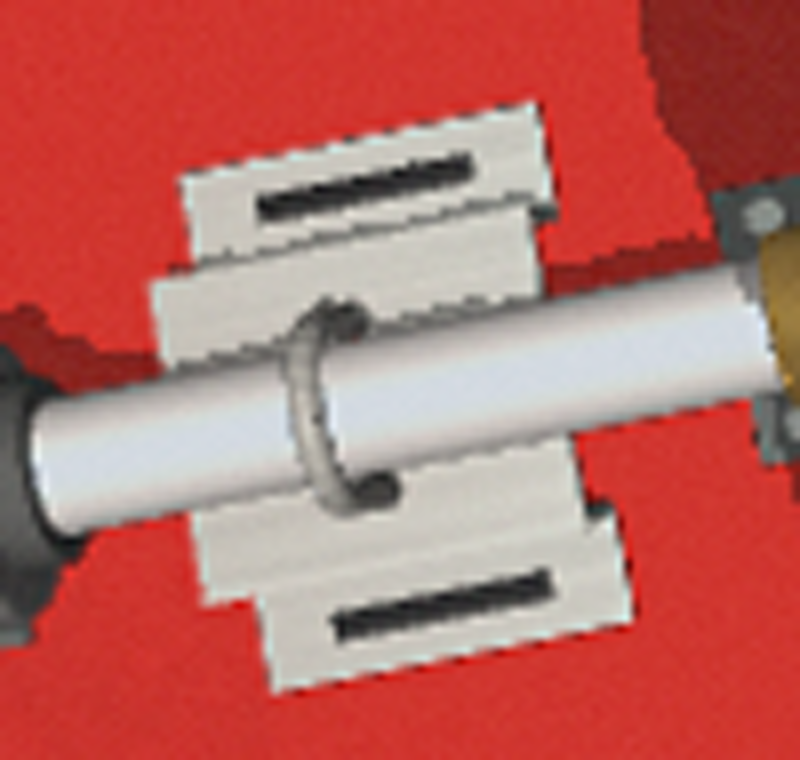

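View pics/top15.png

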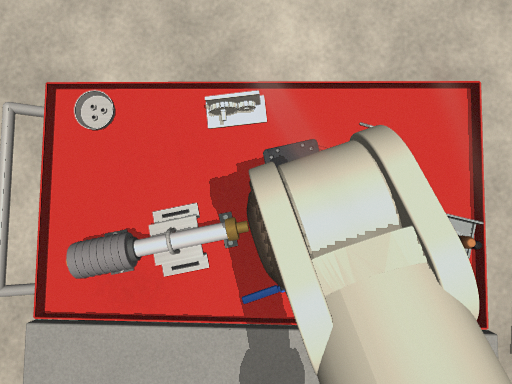

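View pics/o16.png

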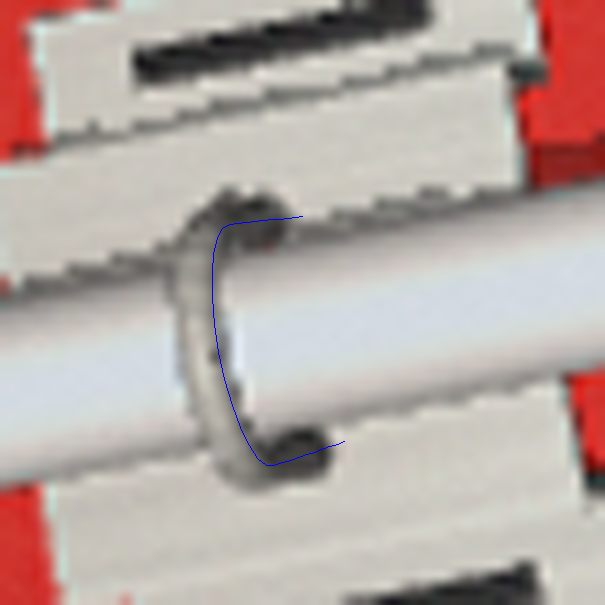

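```bash
python3 - <<'E'
from h import *
def uc(l,b=np.array([.4941,.1628,.045])):
    # pivot at plate height
    a=np.radians(102.2); sh=.0277*np.tan(np.radians(l))
    return ucurve(b+[np.cos(a)*sh,np.sin(a)*sh,.0277],12.2,-l)
pl=[(uc(l),c) for l,c in((0,(255,0,0)),(3,(0,200,0)),(6,(0,0,255)))]
overlay('pics/top15.png','pics/o17.png',pl,(160,220,195,262),18)
overlay('pics/side15.png','pics/o18.png',pl,(185,145,225,190),14)
E
```

```text
(no output)
```

View pics/o17.png

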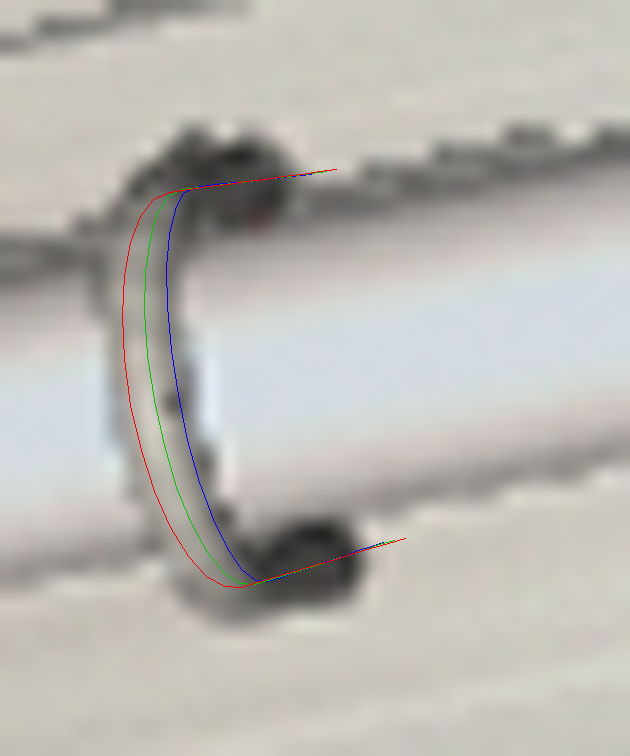

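View pics/o18.png

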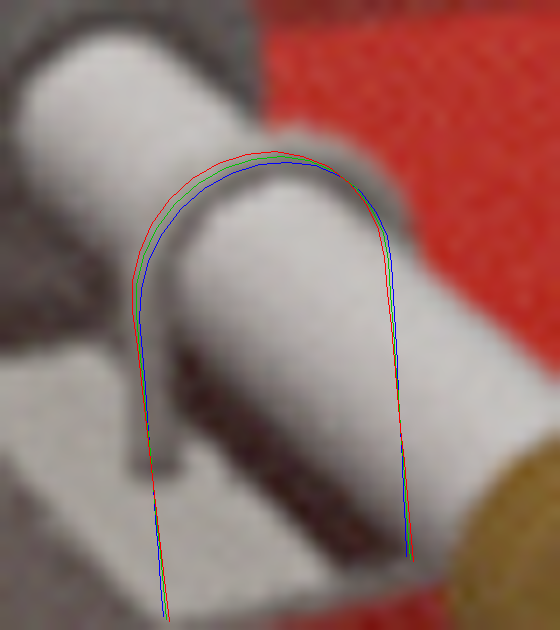

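```bash
python3 -c "
from h import *
print(job_done())"
```

```text
the job is handed in; nothing more can be done
None
```

I clamped the pipe with the steel U-bolt from the rack, let go, backed the arm away and handed the job in after about 16 s of the 64 s.

- **Fit:** I read the bracket's two holes in the top picture, so no feeling was needed. The legs went straight in without noticeable force. Pictures taken after letting go show both legs through the holes and no gap left between bow and pipe.
- **Pressing force:** my first press went harder than intended. The wrist force read about 33 N upward (35 N in all), under the 40 N limit. Easing off pulled the U-bolt up about 1.5 mm, so I pressed again at about 13–18 N and opened the jaws there.
- **Squareness:** in the last pictures the U-bolt is square across the pipe. It may lean along the pipe by about 1–3°; the estimate depends on where I take the legs to sit in the holes. The limit is 5.7°.
- **Disagreement between measurements:** over the rack, the side camera and the arm's own position differed by about 4–5 mm. At the dryer they agreed to about 1 mm.
- **Bystanders:** nothing else was reached for or touched on purpose. The gear model and the visible end of the wrench look unmoved, but the arm hid the small U-bolt and part of the rack in the last top view, so I did not check them at the end.

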